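# Turn a deckle frame end for end in the corner press and press its second corner

## Task

The wooden frame in the corner press has had one corner pressed: take it out, set it down gently on the grey felt, take hold of it again from its other end and put it back in the press turned end for end, lying flat with the opposite corner tight in the V of the fence, and let go of it. Then hold the jog button down without a break for at least four seconds so that the foot presses that corner, and let the button come up, leaving the frame in the fence and the other things on the table alone.

Things in the scene. Friction and masses are not known exactly. Their poses are not given: they have to be found in the camera images.
- frame_mid (a point): Centre of the loose wooden deckle frame, half-way up its thickness. Open rectangle 170 mm long (its x) by 120 mm wide (its y) and 26 mm thick (its z, up), of bars 20 mm wide, nothing inside; 0.1 to 0.21 kg. Its bars are gripped from above across their 20 mm width; it tips in a weak grip (under 40 N) or off the middle of a bar. It starts lying in the press with corner_pressed in the V.
- corner_pressed (a point): Outer corner of the frame at its own (+85, +60) mm, half-way up: the corner that is in the V at the start, under the foot.
- corner_opposite (a point): Outer corner of the frame at its own (-85, -60) mm, half-way up: diagonally opposite, nearest the front of the press at the start. This one must end in the V.
- v_corner (a point): Point on the press's steel bed (38 mm above the table) where the inner faces of the two aluminium fence arms meet; z up. One arm runs along its -x from 10 to 160 mm (inner face at y = 0), the other along its -y from 10 to 118 mm (inner face at x = 0), both 20 mm high. The frame lies at negative x and y. At the start the frame's x points along this point's x; turned end for end, along -x.
- press: The grey corner press, fixed; origin under it on the table, 70 mm in front of v_corner; it stands about 200 mm high; its front faces its own -x, its y is left. Base 340 x 280 mm, console beside it. The V opens to the front. The overarm (56 mm wide, underside 110 mm above the table) stands over the corner, its nose 42 mm in front of v_corner: draw the frame straight out along the press's -x for 70 mm before lifting it, and put it back likewise.
- foot_face (a point): Centre of the underside of the round rubber press foot, 30 mm across, 20 mm in front of v_corner. At rest it hangs about 14 mm above the top of the frame; it goes down 2.25 mm for each mm of the jog button and rises with it, and its spring presses the frame with about 1 N.
- jog_top (a point): Centre of the top of the black round jog button, 38 mm across, on the grey console on the right side of the press (its own -y), beside the end of the short fence arm; 74 mm above the table. Pressed straight down.
- jog (a joint): Travel of the jog button: 0 up, 0.008 m fully down. Springs back when let go; about 1.5 N starts it and 7 to 8 N takes it fully down with the frame under the foot. The foot meets the frame at about 0.006.
- felt: Grey felt pad fixed on the table, 250 x 250 mm, 6 mm thick, beside the press on one side or the other; origin at the centre of its underside.
- discs_a: Stack of grey pulp discs, 108 mm across, 63 mm high; origin at the centre of its underside. Leave alone.
- discs_b: Stack of grey pulp discs, 108 mm across, 45 mm high; origin at the centre of its underside. Leave alone.
- wide_deckle: Another, larger deckle frame lying on the table, 210 x 160 x 24 mm; origin at the centre of its underside. Leave alone.
- brush: Brush lying on the table, 170 mm long. Leave alone.
- jar: Glass jar with a lid, 60 mm across, 100 mm high. Leave alone.
- mallet: Wooden mallet lying on the table, 200 mm long. Leave alone.
- frame: The same frame; origin at the centre of its underside, 13 mm below frame_mid, same axes.
- foot: The press foot as a body; origin at foot_face.
Not all that is in view belongs to the job. Leave any pink look-alike of the frame alone.

How it is judged (in metres and radians):
On the way, in this order (a step that is already met when the one before it is completed fails the run):
1. the frame lies on the felt, let go and at rest (contact force between frame and felt above 0.4 N and horizontal distance between frame_mid and felt below 0.11 m and contact force between frame and the fingers below 0.1 N and linear speed of frame below 0.02 m/s), for 0.2 s.
2. the frame lies flat on the press bed, turned end for end, its opposite corner home in the V, let go (horizontal distance between corner_opposite and v_corner below 0.005 m and angle between the x axis of frame_mid and the x axis of v_corner, either way round below 0.05 rad and z of frame_mid in the frame of v_corner below 0.016 m and angle between frame_mid's own z axis and vertical below 0.03 rad and contact force between frame and the fingers below 0.1 N and value of joint jog below 0.002 m), for 0.2 s.
3. the jog button is held down and the foot presses that corner for 3.5 s without a break (horizontal distance between corner_opposite and v_corner below 0.005 m and angle between the x axis of frame_mid and the x axis of v_corner, either way round below 0.05 rad and z of frame_mid in the frame of v_corner below 0.016 m and angle between frame_mid's own z axis and vertical below 0.03 rad and value of joint jog above 0.005 m and contact force between foot and frame above 0.2 N), for 3.5 s.
At the end, for the whole second after the job is handed in: The jog button is up (under 1.5 mm) and the foot off the frame; the frame lies at rest, flat on the bed, turned end for end, its opposite corner within 5 mm of the V corner and its sides within 0.05 rad of the fence arms (horizontal distance between corner_opposite and v_corner below 0.005 m and angle between the x axis of frame_mid and the x axis of v_corner, either way round below 0.05 rad and z of frame_mid in the frame of v_corner below 0.016 m and angle between frame_mid's own z axis and vertical below 0.03 rad and value of joint jog below 0.0015 m and contact force between foot and frame below 0.05 N and linear speed of frame below 0.01 m/s); the robot touches nothing.
It fails at once if the frame is dropped (falls freely at more than 0.6 m/s) (linear speed of frame above 0.6 m/s and contact force between frame and the fingers below 0.1 N).
It fails at once if one of the other loose things is moved by more than 30 mm (distance of any of discs_a, discs_b, wide_deckle, brush, jar, mallet from where it was at the start of the episode above 0.03 m).
It also fails if it takes over 72 s, if anything falls off the work surface, if the arm or the gripper's body presses on something with over 40 N, if the wrist force passes 120 N, or if a joint passes its speed limit or range.

## Robot

A 6-joint arm with a two-finger parallel gripper is mounted at the origin on the work surface. World frame = base frame: x ahead of the robot, y to its left, z up, the work surface at z = 0. Lengths are in m, angles in degrees, forces in N, time in s.
With the tool pointing down it reaches from about 0.375 to 0.9 m from the base axis. Payload 3.1 kg.
Tool frame: the origin (TCP) lies midway between the tips of the shut fingers; the grasp point (between the pads) lies 19 mm behind it; x points along the fingers, z is the direction in which the jaws open and shut, and the axes are right-handed (so a half turn about x gives the same grasp; the last joint's range is limited). The gripper opens to 87 mm and grips with 3 to 60 N. Pads are 19 mm wide; open, the fingers measure 117 mm over their backs; the gripper's body (75 mm by 190 mm) begins 51 mm behind the grasp point.
Start: joints at [-80.357, 30.224, 82.088, -0, 67.689, -10.227], TCP at [0.212, -0.588, 0.223] pointing down, gripper open.
Joint ranges: [-176.69, 176.69], [-43.24, 126.21], [12.49, 139.97], [-82, 262], [0, 151.66], [-163.58, 163.58]. Speed limits (degrees/s): [159.86, 159.86, 180, 180, 180, 180].

## Interface

Orientations are given as a 3x3 rotation matrix whose columns are the frame's x, y, z axes.
In Python, from rig import * gives the robot as it stands.
- The arm moves only by the tool play_rows, never from a script. Its argument "rows" is a list that holds one entry, the list of rows, each a list of 7 numbers: the shift along the tool's x, y, z in m, then the turn, a rotation vector about the tool's x, y, z in degrees, then the finger opening in m, from 0 to 0.087. A call has 1 to 12 rows; each row is the pose to reach, as a shift and turn from the pose commanded when the call began, along the tool's axes at that moment; what a row does not reach only later rows make up. A row lasts 1/10 s, in which the tool goes at most 50 mm and 8.59 degrees, less where a joint would pass 70% of its speed; a pose out of reach is approached as far as the arm can. A call with a gripper value outside its range is refused whole. The fingers move at their own pace and stop on an object; the grip force is fixed at half the most. Time passes only in rows, so rows that repeat a pose let the fingers close. It gives the time, the measured TCP pose, the force and the opening at its end, in the units of the state.
- read_state(): the state, without advancing time (a new reading comes with each control period).
- capture(name): name is "side" or "top"; returns a dict with "pixels" (384x512x3 uint8, red, green, blue), "intrinsics" (3x3 intrinsics, pixels), "k1" (the pictures are not rectified: a ray, as slopes to the right and down, at radius r is drawn at 1 + k1 r^2 times it, then the intrinsics apply), "rvec" (rotation vector, rad) and "tvec" (3), from world to camera coordinates, as OpenCV has them. Camera axes: x right, y down, z forward; pixel columns grow to the right and rows downward; lengths in m; the calibration is good to about 2 mm. A picture is of the moment at which its call begins. There is no depth.
- hand_in(): hands the job in, once; it reports no verdict.
Trained networks look in the newest picture that a camera, given by its name, has taken for a name from the list of things; names that differ only in an ending like _2 or _b are one class to them, and where a whole thing is asked for, a point or a joint stands for the part that bears it (a point fixed in the world has none). Each returns a list of dicts, best first, with "p" (0 to 1); they miss things now and then, are a little off and sometimes report something else, mostly with a low value. They report only what shows in the picture. A call takes as long as a camera call. They do not tell look-alikes from the thing itself.
- trace(camera, target): "mask" (384x512 bool, what is visible of it) and "at" ([column, row] in pixels, amid what is visible of it).
The state is a dict: "time_s": time; "joint_positions": joint angles; "qvel": joint speeds; "tau": joint torques, N m; "position": TCP position; "tcp_rot": TCP orientation; "force": force on the tool from outside, world axes, zero at the start; "moment": the same for the moment, N m; "opening": opening from 0.0 (shut) to 1.0 (fully open).
Only numpy, scipy, OpenCV 4.12 (cv2) and the standard library are available. Lean on these libraries where they do the work, as an engineer would, in place of code of your own. Each camera call takes 0.05 s, during which the arm holds its last target.

## Working session

There is one attempt and no reset: what is moved stays moved. The work goes in short steps, Python scripts to look and compute and a tool call to move; the robot and the scene stay as the last step left them, time stands still between calls to the robot, and variables do not carry over. Pictures are saved under pics/ and viewed, and the job is handed in when it is done.

Besides the shell and the picture viewer there is one more tool, called after "Emit:" as name([rows], argument=value, ...), one row to a line, values as JSON. play_rows: Moves the arm, as the interface text tells. Its arguments: {"type":"object","properties":{"rows":{"type":"array"}},"required":["rows"]}

```bash
mkdir -p pics; ls
cat > h.py <<'E'
from rig import *
import numpy as np, cv2
def snap(n,fn=None):
    c=capture(n)
    if fn: cv2.imwrite('pics/'+fn,c['pixels'][:,:,::-1])
    return c
E
python3 - <<'E'
from h import *
for n in ('side','top'):
    c=snap(n,n+'0.png'); print(n,c['intrinsics'],c['k1'],c['rvec'],c['tvec'])
s=read_state(); print(s['time_s'],s['position'],s['tcp_rot'],s['force'],s['opening'])
for n in ('side','top'):
  for t in ('frame','press','felt','jog_top','v_corner','foot','discs_a','wide_deckle','corner_opposite','corner_pressed'):
    try:
        r=trace(n,t); print(n,t,[(round(d['p'],2),np.round(d['at']).tolist(),int(d['mask'].sum())) for d in r[:4]])
    except Exception as e: print(n,t,e)
E
```

```text
pics
side [[414.95806873   0.         245.65424237]
 [  0.         414.95806873 192.54900021]
 [  0.           0.           1.        ]] -0.046916744416772266 [ 0.77237731 -2.3732863   1.31859442] [0.41879441 0.23989983 1.39052164]
top [[402.99438377   0.         261.89717359]
 [  0.         402.99438377 185.89104358]
 [  0.           0.           1.        ]] -0.09948077586044743 [ 2.0971945  -2.15782403  0.18882296] [0.02343103 0.52524412 1.35146013]
0.1 [ 0.21235951 -0.58709861  0.22166336] [[-3.38776396e-04  9.40448895e-01  3.39934937e-01]
 [ 1.94357871e-03  3.39934934e-01 -9.40446949e-01]
 [-9.99998054e-01  3.42089078e-04 -1.94299838e-03]] [-0.16669222 -0.73931849  0.1364163 ] 0.9998561583442623
side frame [(0.81, [201.0, 234.0], 837), (0.76, [268.0, 286.0], 1205), (0.61, [323.0, 217.0], 437)]
side press [(0.75, [186.0, 223.0], 4862)]
side felt [(0.94, [257.0, 186.0], 1637), (0.74, [198.0, 234.0], 849)]
side jog_top [(0.38, [226.0, 202.0], 48), (0.16, [258.0, 219.0], 265)]
side v_corner [(0.71, [180.0, 226.0], 160), (0.6, [223.0, 203.0], 46)]
side foot [(0.52, [258.0, 181.0], 16
[... 398 characters left out ...]
3), (0.18, [141.0, 271.0], 1037)]
top frame [(0.98, [189.0, 174.0], 999), (0.9, [321.0, 236.0], 347), (0.69, [189.0, 260.0], 888)]
top press [(0.73, [210.0, 162.0], 6691)]
top felt [(0.95, [321.0, 160.0], 4550), (0.52, [127.0, 177.0], 913)]
top jog_top [(0.54, [245.0, 170.0], 79)]
top v_corner [(0.82, [191.0, 162.0], 280)]
top foot []
top discs_a [(0.88, [407.0, 186.0], 846), (0.68, [125.0, 177.0], 845)]
top wide_deckle [(0.89, [106.0, 248.0], 1296)]
top corner_opposite [(0.79, [324.0, 234.0], 472), (0.74, [206.0, 184.0], 810), (0.64, [186.0, 259.0], 1029), (0.33, [209.0, 163.0], 6980)]
top corner_pressed [(0.96, [322.0, 236.0], 403), (0.74, [189.0, 171.0], 822), (0.66, [193.0, 283.0], 967)]
```

View pics/side0.png

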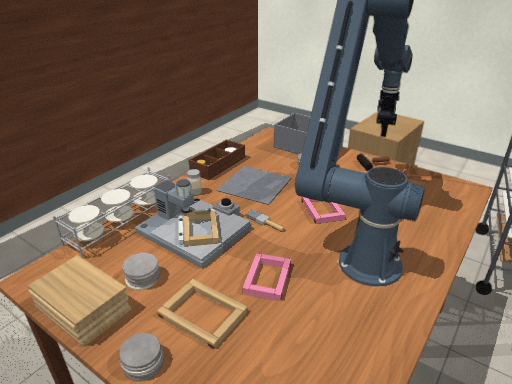

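View pics/top0.png

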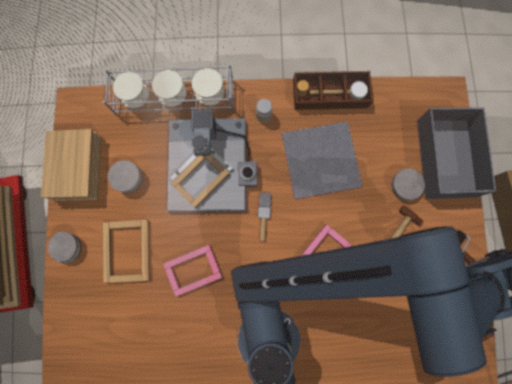

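Run:
```python
import cv2
t=cv2.imread('pics/top0.png'); s=cv2.imread('pics/side0.png')
cv2.imwrite('pics/topc.png',cv2.resize(t[85:235,120:270],(750,600) if 0 else (600,600),interpolation=cv2.INTER_CUBIC))
cv2.imwrite('pics/sidec.png',cv2.resize(s[150:300,130:330],(800,600),interpolation=cv2.INTER_CUBIC))
```

```text
(no output)
```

View pics/topc.png

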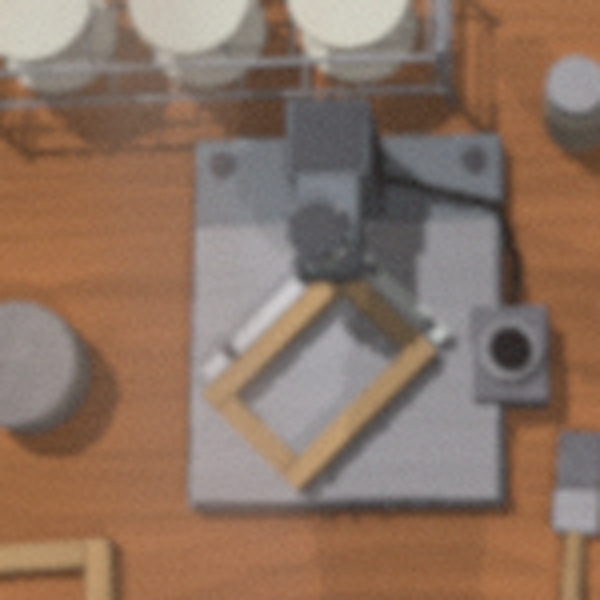

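View pics/sidec.png

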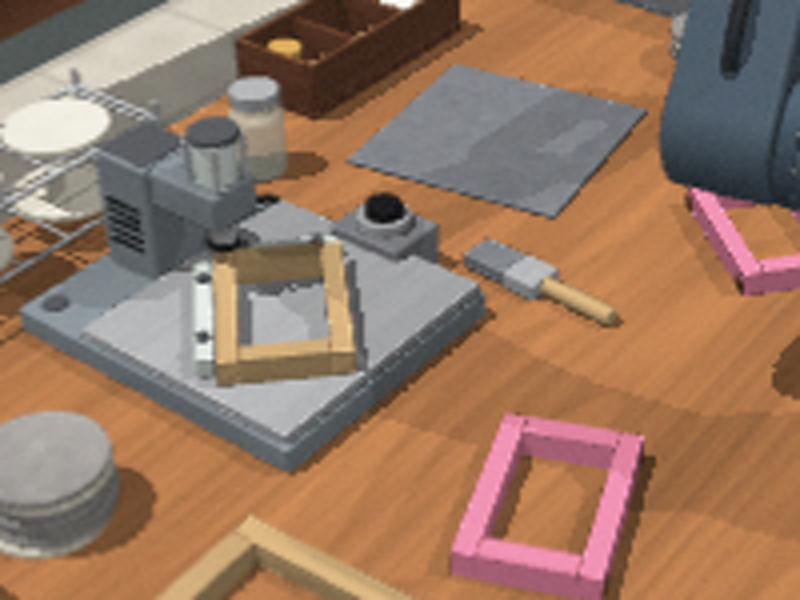

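The target is the small wooden frame lying in the press: top view about (203,180), side view about (200,234). The pink frames, at top (193,270) and (325,240), are look-alikes. The larger wooden frame at top (126,252) is wide_deckle. The enlarged crops confirm this: only this frame is wood-coloured and sits in the fence. Next I fit its pose.

```bash
cat >> h.py <<'E'
from scipy.optimize import least_squares
from scipy.spatial.transform import Rotation as R
def proj(c,P):
    P=np.atleast_2d(P).astype(float)
    D=np.array([c['k1'],0,0,0,0.])
    return cv2.projectPoints(P,np.array(c['rvec']),np.array(c['tvec']),np.array(c['intrinsics']),D)[0][:,0]
def unproj(c,uv,z):
    D=np.array([c['k1'],0,0,0,0.])
    n=cv2.undistortPoints(np.array([[uv]],float),np.array(c['intrinsics']),D)[0,0]
    Rm=cv2.Rodrigues(np.array(c['rvec'],float))[0]; t=np.array(c['tvec'])
    o=-Rm.T@t; d=Rm.T@np.array([n[0],n[1],1]); s=(z-o[2])/d[2]; return (o+s*d)
def render(c,x,y,yaw,z,L=.17,W=.12,b=.02,ss=4):
    # mask of top face ring
    pass
E
python3 - <<'E'
from h import *
t=snap('top');s=snap('side')
T=lambda u,v:(120+u/4-.375,85+v/4-.375); S=lambda u,v:(130+u/4-.375,150+v/4-.375)
for n,uv in dict(left=(206,392),front=(302,488),right=(438,345)).items(): print('top',n,unproj(t,T(*uv),.064))
for n,uv in dict(left=(218,362),front=(356,347),right=(333,238),back=(216,252)).items(): print('side',n,unproj(s,S(*uv),.064))
print('jog',unproj(t,T(512,348),.074),unproj(s,S(385,207),.074))
for n,uv in dict(fl=(190,503),fr=(502,501),bl=(195,140),br=(502,133)).items(): print('base',n,unproj(t,T(*uv),.03))
for uv in [(282,132),(347,123),(361,187),(293,197)]: print('felt',unproj(t,uv,.006))
for nm,uv in dict(brush0=(264,195),brush1=(263,240),jar=(264,110),pink=(328,228)).items(): print(nm,unproj(t,uv,.02))
E
```

```text
top left [0.54310982 0.32141863 0.064     ]
top front [0.45742076 0.23795292 0.064     ]
top right [0.57856425 0.12014254 0.064     ]
side left [0.53955949 0.32604029 0.064     ]
side front [0.45699389 0.2414454  0.064     ]
side right [0.58239555 0.12437519 0.064     ]
side back [0.65685244 0.20596812 0.064     ]
jog [0.5718591  0.05595788 0.074     ] [0.56605642 0.06553195 0.074     ]
base fl [0.45130853 0.34228148 0.03      ]
base fr [0.44570934 0.0691251  0.03      ]
base bl [0.78450936 0.34307323 0.03      ]
base br [0.78158836 0.06229095 0.03      ]
felt [ 0.73172462 -0.07097523  0.006     ]
felt [ 0.76033303 -0.31301619  0.006     ]
felt [ 0.51876932 -0.34712969  0.006     ]
felt [ 0.48974524 -0.10105836  0.006     ]
brush0 [0.49773267 0.0019286  0.02      ]
brush1 [0.34026059 0.00996136 0.02      ]
jar [ 0.81362737 -0.0072933   0.02      ]
pink [ 0.37492553 -0.21756048  0.02      ]
```

```bash
cat >> h.py <<'E'
C4=np.array([[.085,.06],[.085,-.06],[-.085,-.06],[-.085,.06]])
def rect(p,C): 
    c,s=np.cos(p[2]),np.sin(p[2]); return C@np.array([[c,s],[-s,c]])+p[:2]
E
python3 - <<'E'
from h import *
t=snap('top');s=snap('side')
T=lambda u,v:(120+u/4-.375,85+v/4-.375); S=lambda u,v:(130+u/4-.375,150+v/4-.375)
# v_x yaw about -45: frame corners: pressed(0)=back, (1)=(+,-)=right,(2)=front,(3)=left
obs=[(t,3,T(206,392)),(t,2,T(302,488)),(t,1,T(438,345)),(s,3,S(218,362)),(s,2,S(356,347)),(s,1,S(333,238)),(s,0,S(216,252))]
def f(p,o=obs):
    q=rect(p,C4); return np.concatenate([proj(c,[*q[i],.064])[0]-uv for c,i,uv in o])
for o in (obs,obs[:3],obs[3:]):
    r=least_squares(f,[.55,.22,-.78],args=(o,)); print(r.x,np.degrees(r.x[2]),np.round(r.fun,2))
    print('vcorner',rect(r.x,C4)[0],'shortbar',rect(r.x,np.array([[-.075,0]])))
E
```

```text
[ 0.5604173   0.22218601 -0.77454018] -44.37788322600342 [-0.89  0.45 -0.23 -0.08  0.08 -0.18 -0.13 -0.44  0.34 -0.46  1.41 -0.27
 -1.15 -0.59]
vcorner [0.66313368 0.20562263] shortbar [[0.5068116  0.27464007]]
[ 0.56057297  0.22075496 -0.78141455] -44.77175597367584 [-0.52  0.19 -0.02 -0.16  0.53 -0.04]
vcorner [0.66317306 0.20348588] shortbar [[0.50732912 0.27357629]]
[ 0.5591443   0.22425492 -0.77179792] -44.22076364818078 [-0.21  0.02  0.31 -0.07  1.25  0.07 -1.35 -0.19]
vcorner [0.66190571 0.20797328] shortbar [[0.50539495 0.27656178]]
```

```bash
cat >> h.py <<'E'
def delta(pos,zyaw=None,st=None):
    st=st or read_state(); Rm=np.array(st['tcp_rot']); d=Rm.T@(np.array(pos)-st['position'])
    zy=np.degrees(np.arctan2(Rm[1,2],Rm[0,2])); rx=0
    if zyaw is not None: rx=-((zyaw-zy+180)%360-180)
    print('shift',np.round(d,4).tolist(),'rx',round(rx,2),'zyaw',round(zy,2))
E
python3 - <<'E'
from h import *
delta([.46,-.25,.23],-70);delta([.50,.1,.23],-44.4);delta([.507,.2745,.15],-44.4)
print(read_state()['joint_positions'])
E
```

```text
shift [-0.0074, 0.3476, -0.2335] rx -0.13 zyaw -70.13
shift [-0.0074, 0.5042, -0.5491] rx -25.73 zyaw -70.13
shift [0.0726, 0.5701, -0.7108] rx -25.73 zyaw -70.13
[-8.03565621e+01  3.02222619e+01  8.20902088e+01  1.08855910e-04
  6.76893281e+01 -1.02265126e+01]
```

Emit:
play_rows([
  [[-0.007, 0.348, -0.234, 0, 0, 0, 0.087], [-0.007, 0.348, -0.234, 0, 0, 0, 0.087], [-0.007, 0.348, -0.234, 0, 0, 0, 0.087], [-0.007, 0.348, -0.234, 0, 0, 0, 0.087], [-0.007, 0.348, -0.234, 0, 0, 0, 0.087], [-0.007, 0.348, -0.234, 0, 0, 0, 0.087], [-0.007, 0.348, -0.234, 0, 0, 0, 0.087], [-0.007, 0.348, -0.234, 0, 0, 0, 0.087], [-0.007, 0.504, -0.549, -25.7, 0, 0, 0.087], [-0.007, 0.504, -0.549, -25.7, 0, 0, 0.087], [-0.007, 0.504, -0.549, -25.7, 0, 0, 0.087], [-0.007, 0.504, -0.549, -25.7, 0, 0, 0.087]],
])

```text
time_s: 2.5
position: [0.4766, -0.0651, 0.2297]
tcp_rot: [[0.001, 0.698, 0.716], [-0.0, 0.716, -0.698], [-1.0, 0.0, 0.001]]
force: [0.8, 0.4, 0.6]
opening: 0.998
```

Run:
```python
from h import *
delta([.50,.1,.23],-44.4);delta([.507,.2745,.15],-44.4);delta([.507,.2745,.09],-44.4)
```

```text
shift [-0.0004, 0.1345, -0.0986] rx 0.1 zyaw -44.3
shift [0.0796, 0.2642, -0.2155] rx 0.1 zyaw -44.3
shift [0.1396, 0.2642, -0.2155] rx 0.1 zyaw -44.3
```

Emit:
play_rows([
  [[0, 0.264, -0.215, 0, 0, 0, 0.087], [0, 0.264, -0.215, 0, 0, 0, 0.087], [0, 0.264, -0.215, 0, 0, 0, 0.087], [0, 0.264, -0.215, 0, 0, 0, 0.087], [0, 0.264, -0.215, 0, 0, 0, 0.087], [0, 0.264, -0.215, 0, 0, 0, 0.087], [0.08, 0.264, -0.215, 0, 0, 0, 0.087], [0.12, 0.264, -0.215, 0, 0, 0, 0.087], [0.12, 0.264, -0.215, 0, 0, 0, 0.087], [0.12, 0.264, -0.215, 0, 0, 0, 0.087], [0.12, 0.264, -0.215, 0, 0, 0, 0.087]],
])

```text
time_s: 3.6
position: [0.508, 0.272, 0.1096]
tcp_rot: [[-0.0, 0.7, 0.714], [-0.0, 0.714, -0.7], [-1.0, -0.0, 0.0]]
force: [-0.3, 0.1, -0.2]
opening: 1.001
```

Run:
```python
from h import *
t=snap('top'); s=snap('side')
cv2.imwrite('pics/t1.png',cv2.resize(t['pixels'][110:260,130:280,::-1],(600,600),interpolation=cv2.INTER_CUBIC))
cv2.imwrite('pics/s1.png',cv2.resize(s['pixels'][140:290,130:330,::-1],(800,600),interpolation=cv2.INTER_CUBIC))
delta([.507,.2745,.043],-44.4)
print(read_state()['position'],read_state()['joint_positions'])
```

```text
shift [0.0683, -0.0001, -0.0035] rx -0.06 zyaw -44.46
[0.50933227 0.27200185 0.11132567] [ 1.70235638e+01  3.50789340e+01  9.47760834e+01 -7.52821732e-03
  4.99298553e+01  6.14894526e+01]
```

View pics/t1.png

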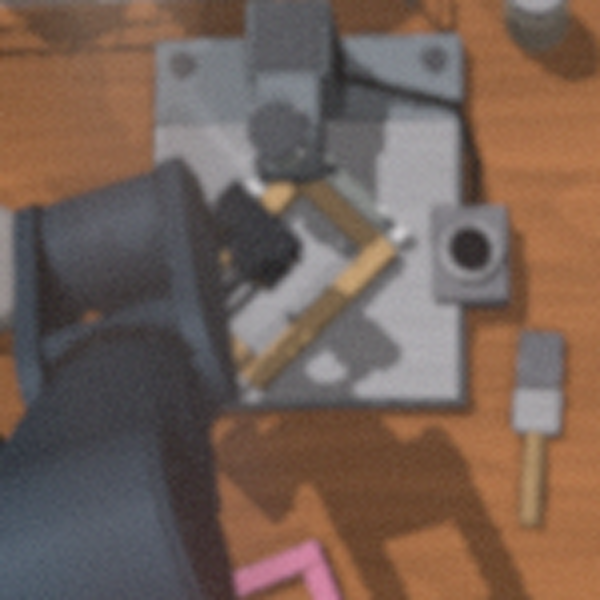

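View pics/s1.png

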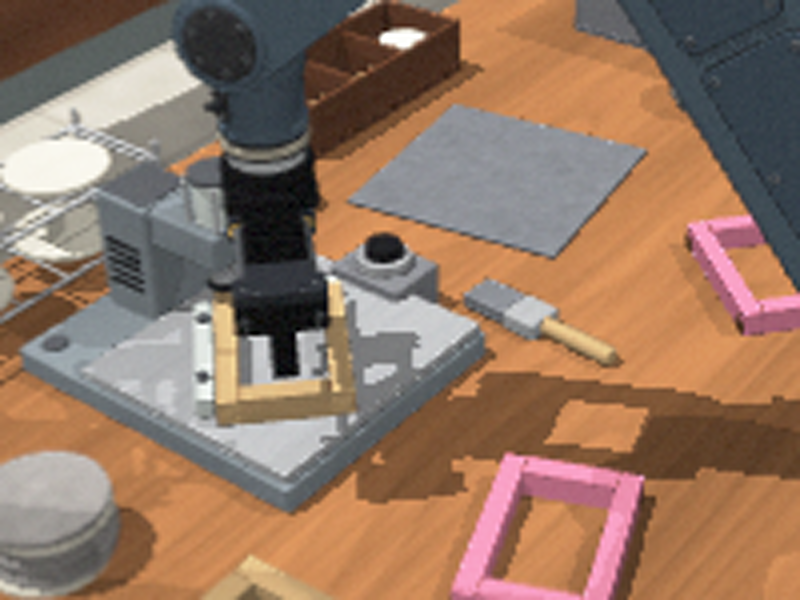

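Emit:
play_rows([
  [[0.02, 0, -0.0035, 0, 0, 0, 0.087], [0.04, 0, -0.0035, 0, 0, 0, 0.087], [0.055, 0, -0.0035, 0, 0, 0, 0.087], [0.064, 0, -0.0035, 0, 0, 0, 0.087], [0.069, 0, -0.0035, 0, 0, 0, 0.087], [0.069, 0, -0.0035, 0, 0, 0, 0.087], [0.069, 0, -0.0035, 0, 0, 0, 0.087]],
])

```text
time_s: 4.4
position: [0.506, 0.2746, 0.0413]
tcp_rot: [[0.002, 0.7, 0.714], [0.001, 0.714, -0.7], [-1.0, 0.002, 0.001]]
force: [0.0, -0.4, -0.3]
opening: 1.001
```

Run:
```python
from h import *
t=snap('top'); s=snap('side')
cv2.imwrite('pics/s2.png',cv2.resize(s['pixels'][170:270,150:283,::-1],(798,600),interpolation=cv2.INTER_CUBIC))
delta([.507,.2745,.041],-44.4)
# overlay tips expectation
st=read_state(); print(st['position'],st['force'])
```

```text
shift [0.0003, 0.0006, 0.0009] rx -0.03 zyaw -44.43
[0.50590903 0.27466106 0.04125991] [-0.32892887 -0.45115917  0.0523897 ]
```

View pics/s2.png

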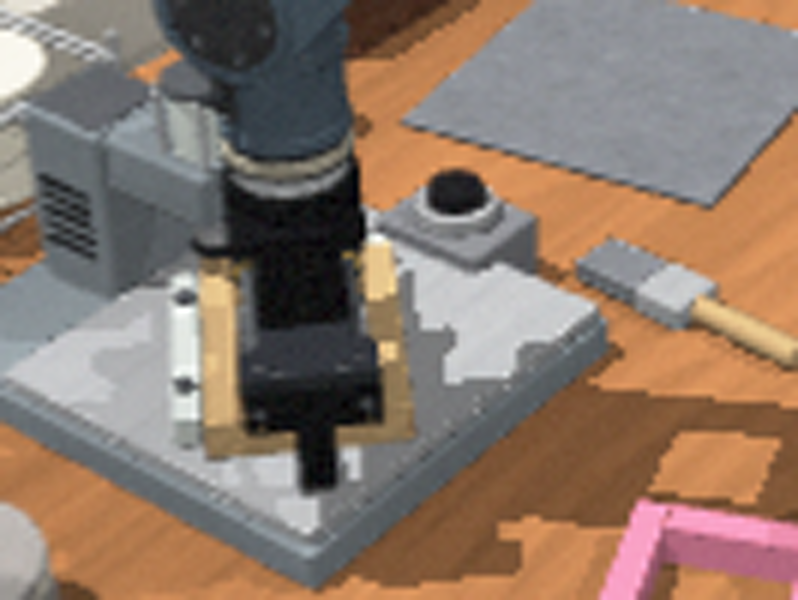

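Emit:
play_rows([
  [[0, 0, 0, 0, 0, 0, 0.05], [0, 0, 0, 0, 0, 0, 0.03], [0, 0, 0, 0, 0, 0, 0.015], [0, 0, 0, 0, 0, 0, 0.0], [0, 0, 0, 0, 0, 0, 0.0], [0, 0, 0, 0, 0, 0, 0.0], [0, 0, 0, 0, 0, 0, 0.0], [0, 0, 0, 0, 0, 0, 0.0]],
])

```text
time_s: 5.3
position: [0.5052, 0.2745, 0.0404]
tcp_rot: [[-0.0, 0.7, 0.714], [-0.0, 0.714, -0.7], [-1.0, -0.0, -0.0]]
force: [-0.1, -0.3, -0.4]
opening: 0.358
```

Run:
```python
from h import *
st=read_state(); print(st['position'],st['force'],st['moment'],st['opening'])
p=np.array(st['position'])
# draw out along press -x (yaw ~0.5deg) 75mm
d=np.array([-np.cos(np.radians(.5)),-np.sin(np.radians(.5)),0])
delta(p+d*.02);delta(p+d*.08);delta(p+d*.08+[0,0,.03]);delta(p+d*.08+[0,0,.1])
```

```text
[0.50522007 0.27446355 0.04036404] [-0.10163548 -0.27783856 -0.41590167] [-0.05050086 -0.04367402 -0.04775184] 0.358125384912597
shift [0.0, -0.0141, -0.0142] rx 0 zyaw -44.43
shift [0.0, -0.0565, -0.0566] rx 0 zyaw -44.43
shift [-0.03, -0.0565, -0.0566] rx 0 zyaw -44.43
shift [-0.1, -0.0565, -0.0566] rx 0 zyaw -44.43
```

Emit:
play_rows([
  [[0, 0, 0, 0, 0, 0, 0.0], [0, 0, 0, 0, 0, 0, 0.0], [0, 0, 0, 0, 0, 0, 0.0], [0, 0, 0, 0, 0, 0, 0.0], [0, 0, 0, 0, 0, 0, 0.0]],
])

```text
time_s: 5.8
position: [0.5051, 0.2745, 0.0404]
tcp_rot: [[-0.0, 0.7, 0.714], [-0.0, 0.714, -0.7], [-1.0, -0.0, -0.0]]
force: [-0.5, 0.1, 0.5]
opening: 0.227
```

Emit:
play_rows([
  [[0, -0.004, -0.004, 0, 0, 0, 0.0], [0, -0.012, -0.012, 0, 0, 0, 0.0], [0, -0.02, -0.02, 0, 0, 0, 0.0], [0, -0.03, -0.03, 0, 0, 0, 0.0], [0, -0.04, -0.04, 0, 0, 0, 0.0], [0, -0.05, -0.05, 0, 0, 0, 0.0], [0, -0.056, -0.056, 0, 0, 0, 0.0], [0, -0.056, -0.056, 0, 0, 0, 0.0], [-0.005, -0.056, -0.056, 0, 0, 0, 0.0], [-0.012, -0.056, -0.056, 0, 0, 0, 0.0], [-0.02, -0.056, -0.056, 0, 0, 0, 0.0], [-0.02, -0.056, -0.056, 0, 0, 0, 0.0]],
])

```text
time_s: 7.0
position: [0.4275, 0.274, 0.0617]
tcp_rot: [[0.003, 0.7, 0.714], [0.001, 0.714, -0.7], [-1.0, 0.003, 0.001]]
force: [-0.1, -0.1, -1.3]
opening: 0.226
```

Run:
```python
from h import *
t=snap('top'); s=snap('side')
cv2.imwrite('pics/s3.png',cv2.resize(s['pixels'][170:290,150:310,::-1],(800,600),interpolation=cv2.INTER_CUBIC))
cv2.imwrite('pics/t3.png',cv2.resize(t['pixels'][110:260,130:280,::-1],(600,600),interpolation=cv2.INTER_CUBIC))
st=read_state(); print(st['position'],st['force'],st['moment'],st['opening'],st['joint_positions'])
```

```text
[0.42660644 0.27376339 0.0608811 ] [ 0.24586846  0.14268054 -1.20079273] [ 0.07309867  0.05719232 -0.01276838] 0.22532148816177502 [2.00387779e+01 3.63892233e+01 1.06495260e+02 3.34034148e-03
 3.70461158e+01 6.44822172e+01]
```

View pics/s3.png

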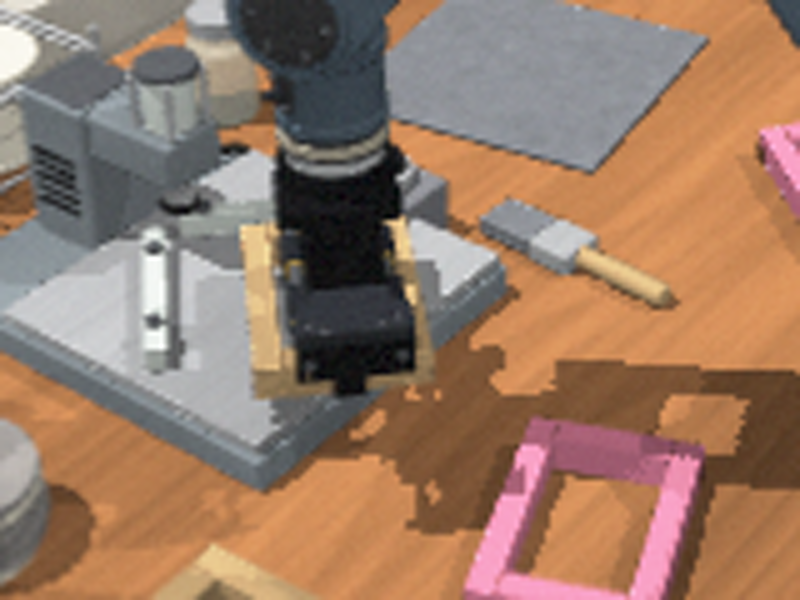

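View pics/t3.png

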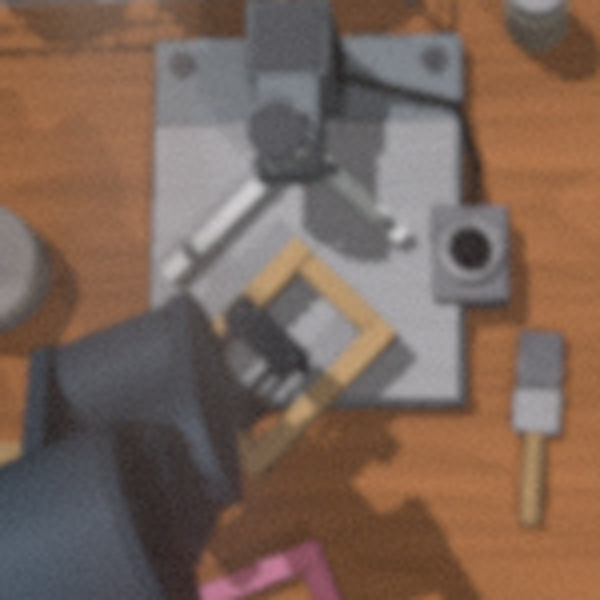

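Run:
```python
from h import *
delta([.427,.274,.16],-44.4);delta([.45,.10,.16],-60);delta([.53,-.03,.16],-75);delta([.611,-.131,.16],-83)
```

```text
shift [-0.0991, 0.0006, 0.0002] rx -0.05 zyaw -44.45
shift [-0.0992, -0.1076, 0.1384] rx 15.55 zyaw -44.45
shift [-0.0991, -0.1443, 0.2866] rx 30.55 zyaw -44.45
shift [-0.0991, -0.1597, 0.4151] rx 38.55 zyaw -44.45
```

Emit:
play_rows([
  [[-0.01, 0, 0, 0, 0, 0, 0.0], [-0.03, 0, 0, 0, 0, 0, 0.0], [-0.055, 0, 0, 0, 0, 0, 0.0], [-0.08, 0, 0, 0, 0, 0, 0.0], [-0.095, 0, 0, 0, 0, 0, 0.0], [-0.1, -0.01, 0.012, 2, 0, 0, 0.0], [-0.1, -0.026, 0.034, 4, 0, 0, 0.0], [-0.1, -0.047, 0.06, 7, 0, 0, 0.0], [-0.1, -0.068, 0.087, 10, 0, 0, 0.0], [-0.1, -0.09, 0.115, 13, 0, 0, 0.0], [-0.1, -0.105, 0.14, 15.5, 0, 0, 0.0], [-0.1, -0.113, 0.17, 18.5, 0, 0, 0.0]],
])

```text
time_s: 8.3
position: [0.4667, 0.0728, 0.1606]
tcp_rot: [[-0.003, 0.892, 0.453], [0.0, 0.453, -0.892], [-1.0, -0.002, -0.001]]
force: [0.5, 0.4, -1.1]
opening: 0.228
```

Run:
```python
from h import *
delta([.53,-.03,.16],-75);delta([.611,-.131,.16],-83);delta([.611,-.131,.03],-83)
print(read_state()['force'],read_state()['opening'])
```

```text
shift [0.0004, 0.0099, 0.1203] rx 11.92 zyaw -63.08
shift [0.0002, 0.0364, 0.247] rx 19.92 zyaw -63.08
shift [0.1302, 0.0367, 0.2472] rx 19.92 zyaw -63.08
[ 0.48160566  0.41050976 -1.06472167] 0.22824560934992677
```

Emit:
play_rows([
  [[0, 0.004, 0.035, 4, 0, 0, 0.0], [0, 0.008, 0.07, 8, 0, 0, 0.0], [0, 0.01, 0.105, 11, 0, 0, 0.0], [0, 0.015, 0.14, 14, 0, 0, 0.0], [0, 0.022, 0.175, 17, 0, 0, 0.0], [0, 0.03, 0.21, 19, 0, 0, 0.0], [0, 0.035, 0.235, 20, 0, 0, 0.0], [0.01, 0.036, 0.247, 20, 0, 0, 0.0], [0.04, 0.036, 0.247, 20, 0, 0, 0.0], [0.07, 0.036, 0.247, 20, 0, 0, 0.0], [0.1, 0.036, 0.247, 20, 0, 0, 0.0], [0.115, 0.036, 0.247, 20, 0, 0, 0.0]],
])

```text
time_s: 9.5
position: [0.6096, -0.1279, 0.0422]
tcp_rot: [[-0.007, 0.992, 0.124], [0.003, 0.124, -0.992], [-1.0, -0.006, -0.004]]
force: [-0.8, 1.1, -2.4]
opening: 0.228
```

Emit:
play_rows([
  [[0.005, 0, 0, 0, 0, 0, 0.0], [0.009, 0, 0, 0, 0, 0, 0.0], [0.012, 0, 0, 0, 0, 0, 0.0], [0.012, 0, 0, 0, 0, 0, 0.0], [0.012, 0, 0, 0, 0, 0, 0.0]],
])

```text
time_s: 10.0
position: [0.6135, -0.1298, 0.0344]
tcp_rot: [[0.002, 0.992, 0.123], [-0.001, 0.123, -0.992], [-1.0, 0.002, 0.001]]
force: [0.9, 0.1, -2.4]
opening: 0.229
```

Run:
```python
from h import *
t=snap('top'); s=snap('side')
cv2.imwrite('pics/s4.png',cv2.resize(s['pixels'][120:240,190:350,::-1],(800,600),interpolation=cv2.INTER_CUBIC))
cv2.imwrite('pics/t4.png',cv2.resize(t['pixels'][110:260,240:390,::-1],(600,600),interpolation=cv2.INTER_CUBIC))
st=read_state(); print(st['position'],st['force'],st['moment'],st['opening'],st['joint_positions'])
```

```text
[ 0.61332254 -0.12973078  0.03423611] [-0.6111077   0.24189821 -1.54475996] [0.13804428 0.03734034 0.03545493] 0.22359289431417037 [-2.21427409e+01  4.45707520e+01  8.92064561e+01  2.03602859e-03
  4.61377534e+01  6.07837742e+01]
```

View pics/s4.png

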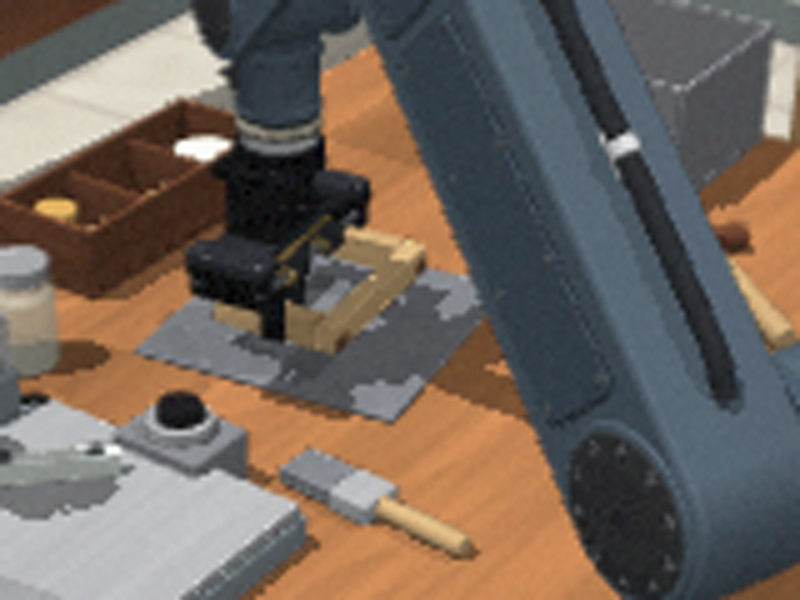

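View pics/t4.png

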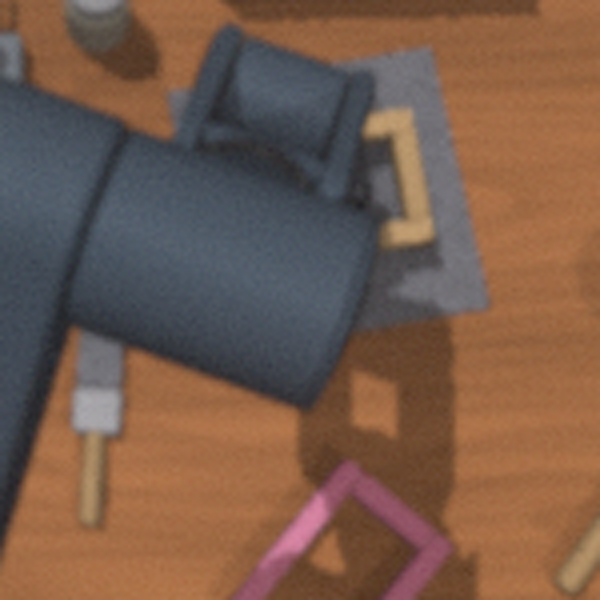

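Emit:
play_rows([
  [[0.006, 0, 0, 0, 0, 0, 0.0], [0.012, 0, 0, 0, 0, 0, 0.0], [0.017, 0, 0, 0, 0, 0, 0.0], [0.02, 0, 0, 0, 0, 0, 0.0], [0.022, 0, 0, 0, 0, 0, 0.0], [0.023, 0, 0, 0, 0, 0, 0.0], [0.023, 0, 0, 0, 0, 0, 0.0]],
])

```text
time_s: 10.8
position: [0.6128, -0.1296, 0.0102]
tcp_rot: [[-0.0, 0.992, 0.123], [0.0, 0.123, -0.992], [-1.0, -0.0, -0.0]]
force: [-0.6, 0.5, -0.6]
opening: 0.229
```

Emit:
play_rows([
  [[0.001, 0, 0, 0, 0, 0, 0.0], [0.002, 0, 0, 0, 0, 0, 0.0], [0.002, 0, 0, 0, 0, 0, 0.0]],
])

```text
time_s: 11.1
position: [0.6129, -0.1296, 0.0085]
tcp_rot: [[0.0, 0.992, 0.123], [-0.0, 0.123, -0.992], [-1.0, 0.0, 0.0]]
force: [0.6, -0.4, -1.6]
opening: 0.227
```

Emit:
play_rows([
  [[0.001, 0, 0, 0, 0, 0, 0.0], [0.001, 0, 0, 0, 0, 0, 0.0]],
])

```text
time_s: 11.3
position: [0.613, -0.1296, 0.0084]
tcp_rot: [[0.0, 0.992, 0.123], [-0.0, 0.123, -0.992], [-1.0, 0.0, 0.0]]
force: [-1.0, 0.4, 3.8]
opening: 0.225
```

Run:
```python
from h import *
t=snap('top'); s=snap('side')
cv2.imwrite('pics/s5.png',cv2.resize(s['pixels'][150:210,220:300,::-1],(800,600),interpolation=cv2.INTER_CUBIC))
st=read_state(); print(st['position'],st['force'],st['moment'],st['opening'])
```

```text
[ 0.61300104 -0.12962774  0.00836472] [-1.56828346  0.2659121   5.59987029] [0.13316859 0.33192852 0.00742474] 0.22888529942611757
```

View pics/s5.png

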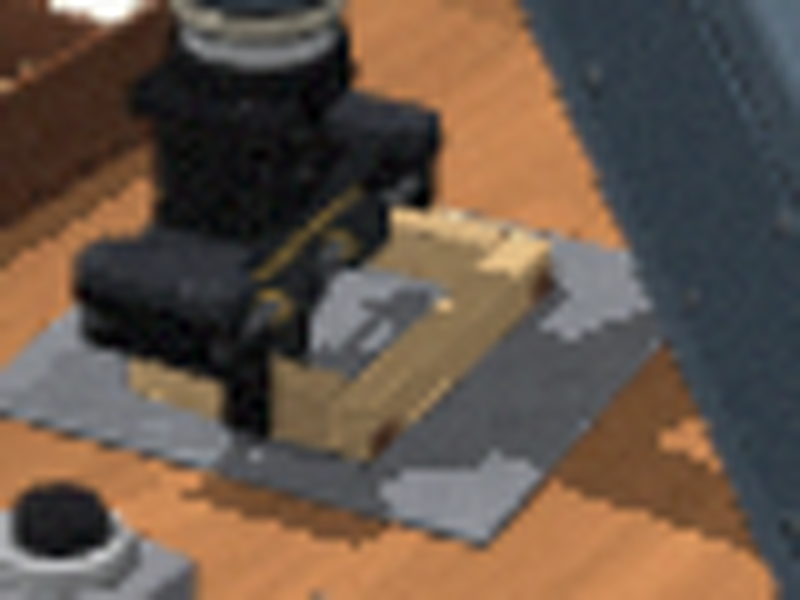

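Emit:
play_rows([
  [[-0.001, 0, 0, 0, 0, 0, 0.03], [-0.001, 0, 0, 0, 0, 0, 0.06], [-0.001, 0, 0, 0, 0, 0, 0.087], [-0.001, 0, 0, 0, 0, 0, 0.087], [-0.001, 0, 0, 0, 0, 0, 0.087], [-0.001, 0, 0, 0, 0, 0, 0.087], [-0.001, 0, 0, 0, 0, 0, 0.087], [-0.001, 0, 0, 0, 0, 0, 0.087], [-0.001, 0, 0, 0, 0, 0, 0.087], [-0.001, 0, 0, 0, 0, 0, 0.087], [-0.001, 0, 0, 0, 0, 0, 0.087]],
])

```text
time_s: 12.5
position: [0.6128, -0.1296, 0.0084]
tcp_rot: [[0.0, 0.992, 0.123], [-0.0, 0.123, -0.992], [-1.0, 0.0, 0.0]]
force: [0.5, 0.6, 0.2]
opening: 0.988
```

Run:
```python
from h import *
st=read_state();print(st['force'],st['opening'])
# frame: bar center at tcp; other bar 0.15 along zyaw
p=np.array(st['position']);z=np.array(st['tcp_rot'])[:,2]
q=p+.15*z; print(q); q[2]=.13; 
delta([*p[:2],.1]);delta(q,97)
```

```text
[0.51104946 0.57479115 0.22634714] 0.9880526751071621
[ 0.63129086 -0.27842596  0.00841207]
shift [-0.0916, 0.0, 0.0] rx 0 zyaw -82.93
shift [-0.1216, 0.0, 0.15] rx -179.93 zyaw -82.93
```

Emit:
play_rows([
  [[-0.02, 0, 0, 0, 0, 0, 0.087], [-0.06, 0, 0, 0, 0, 0, 0.087], [-0.1, 0, 0, 0, 0, 0, 0.087], [-0.12, 0, 0.02, -8, 0, 0, 0.087], [-0.12, 0, 0.05, -16, 0, 0, 0.087], [-0.12, 0, 0.08, -24, 0, 0, 0.087], [-0.12, 0, 0.12, -32, 0, 0, 0.087], [-0.12, 0, 0.15, -40, 0, 0, 0.087], [-0.12, 0, 0.15, -48, 0, 0, 0.087], [-0.12, 0, 0.15, -56, 0, 0, 0.087], [-0.12, 0, 0.15, -64, 0, 0, 0.087], [-0.12, 0, 0.15, -72, 0, 0, 0.087]],
])

```text
time_s: 13.7
position: [0.631, -0.2785, 0.1282]
tcp_rot: [[-0.0, 0.184, 0.983], [0.0, 0.983, -0.184], [-1.0, 0.0, -0.0]]
force: [0.5, 1.0, -0.1]
opening: 0.999
```

Emit:
play_rows([
  [[0, 0, 0, -8, 0, 0, 0.087], [0, 0, 0, -16, 0, 0, 0.087], [0, 0, 0, -24, 0, 0, 0.087], [0, 0, 0, -32, 0, 0, 0.087], [0, 0, 0, -40, 0, 0, 0.087], [0, 0, 0, -48, 0, 0, 0.087], [0, 0, 0, -56, 0, 0, 0.087], [0, 0, 0, -64, 0, 0, 0.087], [0, 0, 0, -72, 0, 0, 0.087], [0, 0, 0, -80, 0, 0, 0.087], [0, 0, 0, -88, 0, 0, 0.087], [0, 0, 0, -96, 0, 0, 0.087]],
])

```text
time_s: 14.9
position: [0.6311, -0.2783, 0.1283]
tcp_rot: [[-0.0, -0.997, 0.08], [0.0, 0.08, 0.997], [-1.0, 0.0, 0.0]]
force: [-0.0, -0.5, -0.4]
opening: 0.999
```

Run:
```python
from h import *
t=snap('top'); s=snap('side')
cv2.imwrite('pics/s6.png',cv2.resize(s['pixels'][120:240,190:350,::-1],(800,600),interpolation=cv2.INTER_CUBIC))
cv2.imwrite('pics/t6.png',cv2.resize(t['pixels'][100:250,240:390,::-1],(600,600),interpolation=cv2.INTER_CUBIC))
delta([.6313,-.2784,.10],97.1)
print(read_state()['joint_positions'])
```

```text
shift [0.0283, -0.0002, -0.0] rx -12.05 zyaw 85.05
[-3.30591263e+01  4.11694718e+01  7.65226222e+01 -4.21474699e-04
  6.23250023e+01 -1.18113706e+02]
```

View pics/s6.png

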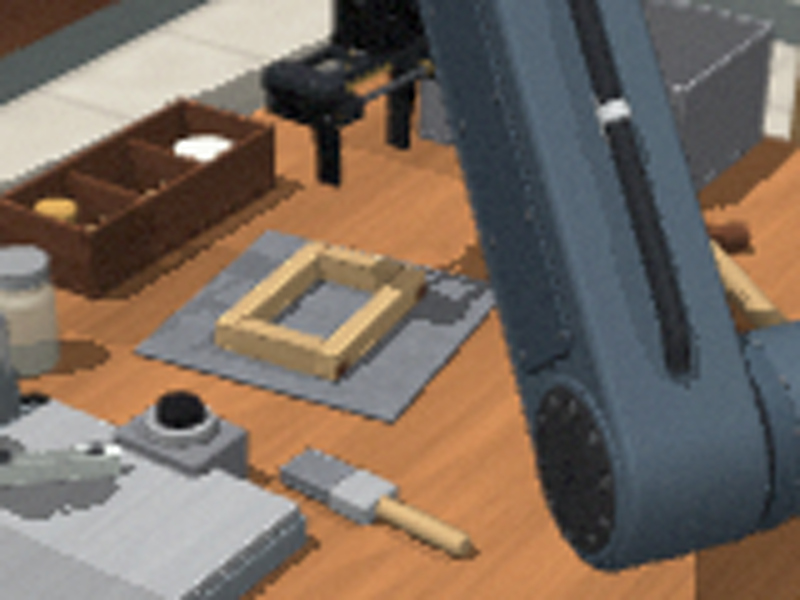

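View pics/t6.png

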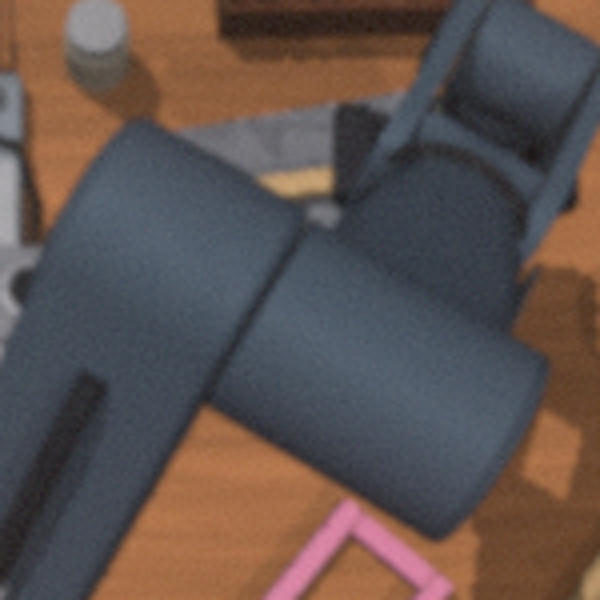

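Run:
```python
from h import *
s=snap('side'); S=lambda u,v:(190+u/5-.4,120+v/5-.4)
# bottom-ish corners also; frame x yaw -83: corner0(+,+): (+y side=+x world) 
obs=[(3,S(317,243)),(2,S(218,324)),]
def f(p):
    q=rect(p,C4); P=proj(s,np.c_[q,np.full(4,.032)])
    o={3:S(217,325),2:S(331,360),1:S(426,272),0:S(316,243)}
    return np.concatenate([P[i]-o[i] for i in o])
p0=[.622,-.204,np.radians(-83)]
print(np.round(f(p0),2))
r=least_squares(f,p0);print(r.x,np.degrees(r.x[2]),np.round(r.fun,2)); print(rect(r.x,np.array([[.075,0]])))
im=s['pixels'][:,:,::-1].copy()
P=proj(s,np.c_[rect(p0,C4),np.full(4,.032)])
im=cv2.resize(im[120:240,190:350],(800,600),interpolation=cv2.INTER_CUBIC)
for col,p in (((0,0,255),p0),((0,255,0),r.x)):
  P=proj(s,np.c_[rect(p,C4),np.full(4,.032)]); cv2.polylines(im,[np.int32((P-[190,120]+.4)*5)],True,col,1)
cv2.imwrite('pics/s6o.png',im)
```

```text
[ 0.12 -0.89  1.8  -1.08  0.59 -0.79 -0.77 -0.9 ]
[ 0.61895852 -0.19645342 -1.48359458] -85.0037078812622 [-0.73 -0.35  0.49 -0.05  0.62  0.42 -0.4  -0.13]
[[ 0.62549037 -0.27116845]]
```

View pics/s6o.png

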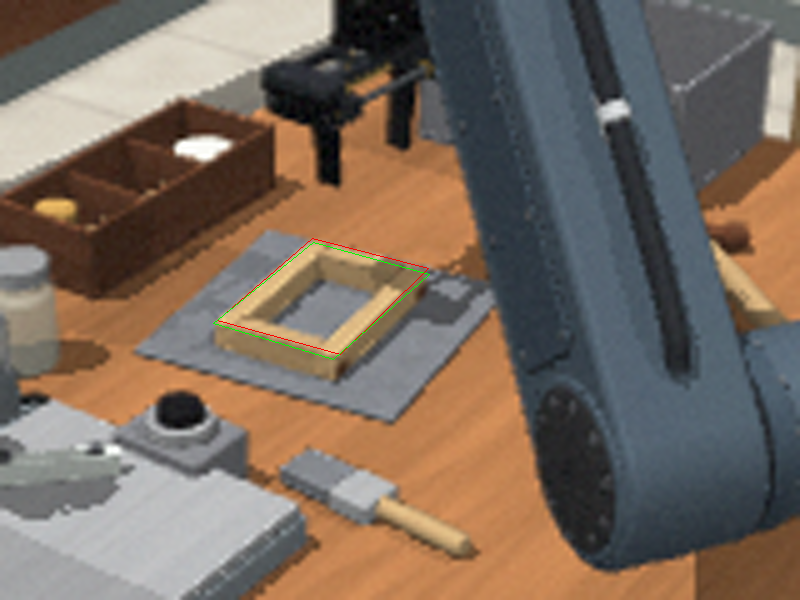

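Emit:
play_rows([
  [[0.0, 0.001, 0, -6, 0, 0, 0.087], [0.01, 0.001, 0, -12, 0, 0, 0.087], [0.04, 0.001, 0, -12, 0, 0, 0.087], [0.07, 0.001, 0, -12, 0, 0, 0.087], [0.095, 0.001, 0, -12, 0, 0, 0.087], [0.11, 0.001, 0, -12, 0, 0, 0.087], [0.117, 0.001, 0, -12, 0, 0, 0.087], [0.119, 0.001, 0, -12, 0, 0, 0.087], [0.119, 0.001, 0, -12, 0, 0, 0.087], [0.119, 0.001, 0, -12, 0, 0, 0.087]],
])

```text
time_s: 16.05
position: [0.6312, -0.2789, 0.0108]
tcp_rot: [[0.002, -0.992, -0.123], [-0.001, -0.123, 0.992], [-1.0, -0.002, -0.002]]
force: [0.7, -0.1, -0.5]
opening: 1.004
```

Run:
```python
from h import *
s=snap('side')
cv2.imwrite('pics/s7.png',cv2.resize(s['pixels'][140:215,210:310,::-1],(800,600),interpolation=cv2.INTER_CUBIC))
print(read_state()['position'],read_state()['force'])
```

```text
[ 0.63116278 -0.27889195  0.01082524] [ 0.96463913 -0.26280018 -0.17794874]
```

View pics/s7.png

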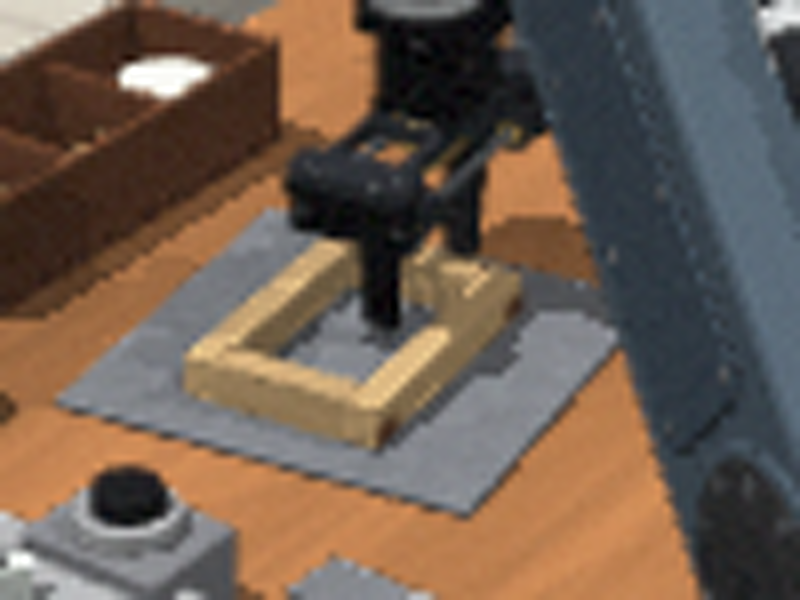

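Emit:
play_rows([
  [[0.002, 0, 0, 0, 0, 0, 0.03], [0.002, 0, 0, 0, 0, 0, 0.0], [0.002, 0, 0, 0, 0, 0, 0.0], [0.002, 0, 0, 0, 0, 0, 0.0], [0.002, 0, 0, 0, 0, 0, 0.0], [0.002, 0, 0, 0, 0, 0, 0.0], [0.002, 0, 0, 0, 0, 0, 0.0], [0.002, 0, 0, 0, 0, 0, 0.0], [0.002, 0, 0, 0, 0, 0, 0.0], [0.002, 0, 0, 0, 0, 0, 0.0], [0.002, 0, 0, 0, 0, 0, 0.0], [0.002, 0, 0, 0, 0, 0, 0.0]],
])

```text
time_s: 17.3
position: [0.6303, -0.2784, 0.0074]
tcp_rot: [[-0.0, -0.992, -0.123], [-0.0, -0.123, 0.992], [-1.0, 0.0, -0.0]]
force: [0.3, 0.1, 0.0]
opening: 0.228
```

Emit:
play_rows([
  [[0, 0, 0, 0, 0, 0, 0.0], [0, 0, 0, 0, 0, 0, 0.0], [-0.005, 0, 0, 0, 0, 0, 0.0], [-0.015, 0, 0, 0, 0, 0, 0.0], [-0.03, 0, 0, 0, 0, 0, 0.0], [-0.055, 0, 0, 0, 0, 0, 0.0], [-0.08, 0, 0, 0, 0, 0, 0.0], [-0.105, 0, 0, 0, 0, 0, 0.0], [-0.13, 0, 0, 0, 0, 0, 0.0], [-0.145, 0, 0, 0, 0, 0, 0.0], [-0.15, 0, 0, 0, 0, 0, 0.0], [-0.15, 0, 0, 0, 0, 0, 0.0]],
])

```text
time_s: 18.5
position: [0.6305, -0.2785, 0.1584]
tcp_rot: [[0.001, -0.992, -0.123], [-0.001, -0.123, 0.992], [-1.0, -0.001, -0.001]]
force: [0.1, 0.2, -0.8]
opening: 0.225
```

Run:
```python
from h import *
t=snap('top');s=snap('side')
cv2.imwrite('pics/s8.png',cv2.resize(s['pixels'][100:220,190:350,::-1],(800,600),interpolation=cv2.INTER_CUBIC))
cv2.imwrite('pics/t8.png',cv2.resize(t['pixels'][85:235,130:330,::-1],(800,600),interpolation=cv2.INTER_CUBIC))
st=read_state(); print(st['position'],st['force'],st['moment'],st['opening'],st['joint_positions'])
```

```text
[ 0.62949385 -0.27787046  0.1562597 ] [ 0.54470372 -0.04858011 -2.23391549] [-0.01275539 -0.16573179  0.03642115] 0.2297831449631138 [-3.31005877e+01  3.92501746e+01  7.55394155e+01 -5.14200018e-04
  6.53444292e+01 -1.30167717e+02]
```

View pics/s8.png

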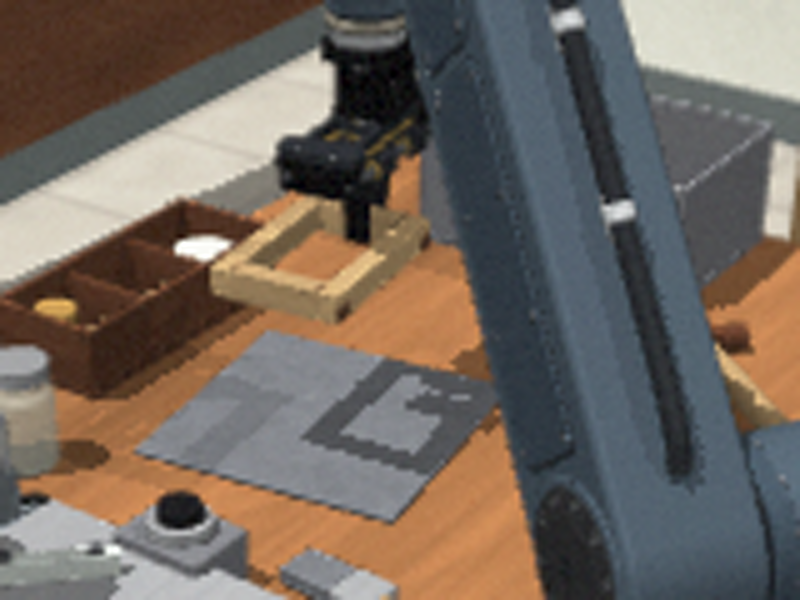

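View pics/t8.png

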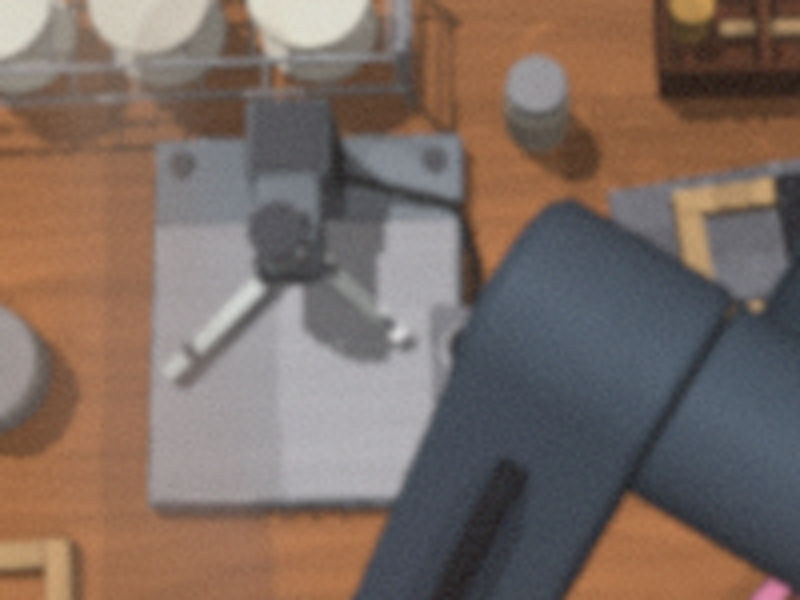

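Run:
```python
from h import *
delta([.47,-.15,.16],-44.4)
```

```text
shift [-0.0033, 0.1426, 0.1465] rx 141.47 zyaw 97.07
```

Emit:
play_rows([
  [[-0.002, 0.01, 0.01, 5, 0, 0, 0.0], [-0.003, 0.025, 0.025, 11, 0, 0, 0.0], [-0.003, 0.04, 0.04, 18, 0, 0, 0.0], [-0.003, 0.055, 0.055, 25, 0, 0, 0.0], [-0.003, 0.07, 0.07, 32, 0, 0, 0.0], [-0.003, 0.085, 0.085, 39, 0, 0, 0.0], [-0.003, 0.1, 0.1, 46, 0, 0, 0.0], [-0.003, 0.115, 0.115, 53, 0, 0, 0.0], [-0.003, 0.125, 0.13, 60, 0, 0, 0.0], [-0.003, 0.135, 0.14, 67, 0, 0, 0.0], [-0.003, 0.142, 0.146, 74, 0, 0, 0.0], [-0.003, 0.142, 0.146, 81, 0, 0, 0.0]],
])

```text
time_s: 19.8
position: [0.4687, -0.1491, 0.159]
tcp_rot: [[-0.005, -0.272, 0.962], [0.003, 0.962, 0.272], [-1.0, 0.004, -0.004]]
force: [0.3, 1.1, -2.0]
opening: 0.224
```

Emit:
play_rows([
  [[0, 0, 0, 7, 0, 0, 0.0], [0, 0, 0, 14, 0, 0, 0.0], [0, 0, 0, 21, 0, 0, 0.0], [0, 0, 0, 28, 0, 0, 0.0], [0, 0, 0, 35, 0, 0, 0.0], [0, 0, 0, 42, 0, 0, 0.0], [0, 0, 0, 49, 0, 0, 0.0], [0, 0, 0, 55, 0, 0, 0.0], [0, 0, 0, 60, 0, 0, 0.0], [0, 0, 0, 60, 0, 0, 0.0]],
])

```text
time_s: 20.8
position: [0.4705, -0.1504, 0.1593]
tcp_rot: [[-0.003, 0.694, 0.72], [0.002, 0.72, -0.694], [-1.0, -0.001, -0.003]]
force: [-0.3, 0.1, -1.4]
opening: 0.228
```

Run:
```python
from h import *
st=read_state(); print(st['force'],st['opening'],st['joint_positions'])
delta([.4266,.2738,.16],-44.4); delta([.4266,.2738,.07],-44.4)
```

```text
[-0.29693268  0.11342694 -1.437679  ] 0.2275887397099975 [-3.07169552e+01  2.57496510e+01  1.04227370e+02  1.50189263e-02
  5.02144023e+01  1.32075162e+01]
shift [0.0002, 0.275, -0.3259] rx 0.47 zyaw -43.93
shift [0.0902, 0.2751, -0.3256] rx 0.47 zyaw -43.93
```

Emit:
play_rows([
  [[0, 0.012, -0.014, 0.5, 0, 0, 0.0], [0, 0.035, -0.042, 0.5, 0, 0, 0.0], [0, 0.064, -0.076, 0.5, 0, 0, 0.0], [0, 0.093, -0.11, 0.5, 0, 0, 0.0], [0, 0.122, -0.144, 0.5, 0, 0, 0.0], [0, 0.151, -0.178, 0.5, 0, 0, 0.0], [0, 0.18, -0.212, 0.5, 0, 0, 0.0], [0, 0.209, -0.246, 0.5, 0, 0, 0.0], [0, 0.238, -0.28, 0.5, 0, 0, 0.0], [0, 0.26, -0.308, 0.5, 0, 0, 0.0], [0, 0.271, -0.322, 0.5, 0, 0, 0.0], [0, 0.275, -0.326, 0.5, 0, 0, 0.0]],
])

```text
time_s: 22.0
position: [0.4263, 0.2751, 0.1597]
tcp_rot: [[-0.002, 0.697, 0.717], [-0.0, 0.717, -0.697], [-1.0, -0.001, -0.001]]
force: [0.3, -1.1, -1.3]
opening: 0.227
```

Emit:
play_rows([
  [[0.015, 0, 0, 0, 0, 0, 0.0], [0.035, 0, 0, 0, 0, 0, 0.0], [0.055, 0, 0, 0, 0, 0, 0.0], [0.075, 0, 0, 0, 0, 0, 0.0], [0.09, 0, 0, 0, 0, 0, 0.0], [0.098, 0, 0, 0, 0, 0, 0.0], [0.1, 0, 0, 0, 0, 0, 0.0], [0.1, 0, 0, 0, 0, 0, 0.0]],
])

```text
time_s: 22.8
position: [0.4276, 0.2729, 0.0603]
tcp_rot: [[-0.0, 0.7, 0.714], [-0.0, 0.714, -0.7], [-1.0, -0.0, -0.0]]
force: [0.1, -0.2, -0.9]
opening: 0.227
```

Run:
```python
from h import *
t=snap('top');s=snap('side')
cv2.imwrite('pics/s9.png',cv2.resize(s['pixels'][170:290,150:310,::-1],(800,600),interpolation=cv2.INTER_CUBIC))
cv2.imwrite('pics/t9.png',cv2.resize(t['pixels'][110:260,130:280,::-1],(600,600),interpolation=cv2.INTER_CUBIC))
st=read_state(); print(st['position'],st['force'],st['moment'],st['opening'])
p=np.array([.5051,.2745]); 
vx=np.array([np.cos(np.radians(-44.4)),np.sin(np.radians(-44.4))]); vy=np.array([-vx[1],vx[0]])
a=p+vy*.0037
delta([*(a-[.08,0]),.045],-44.4); delta([*(a-[.006,0]),.045],-44.4)
```

```text
[0.42802188 0.273308   0.06101825] [-0.47234844 -0.40645288 -2.09854003] [0.10416876 0.07059553 0.00877256] 0.22495433643875373
shift [0.016, 0.0025, -0.0029] rx -0.03 zyaw -44.43
shift [0.0161, 0.0543, 0.0499] rx -0.03 zyaw -44.43
```

View pics/s9.png

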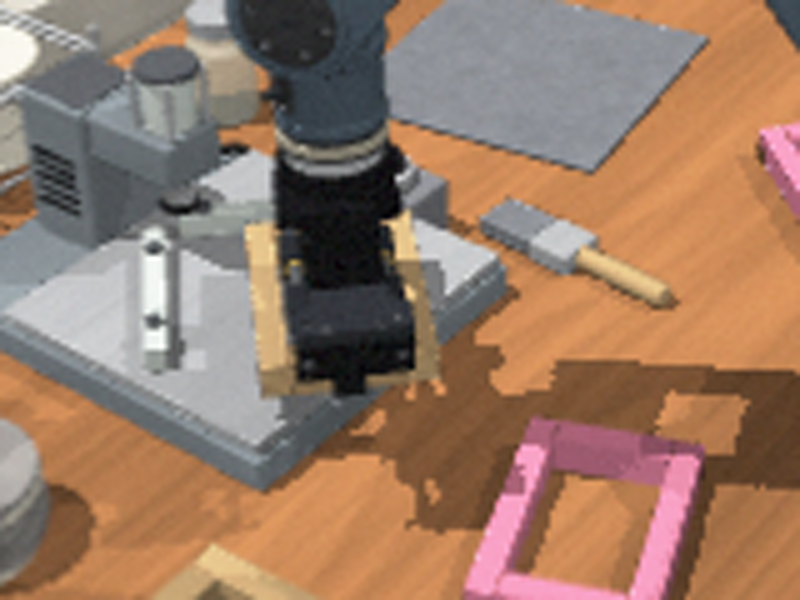

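View pics/t9.png

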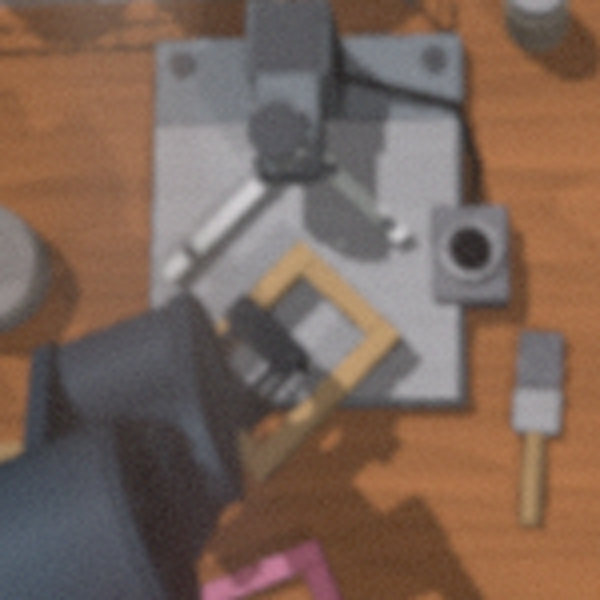

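Run:
```python
from h import *
p=np.array([.5051,.2745]); 
vx=np.array([np.cos(np.radians(-44.4)),np.sin(np.radians(-44.4))]); vy=np.array([-vx[1],vx[0]])
a=p+vy*.0045
delta([*(a-[.075,0]),.0425],-44.4); delta([*(a-[.007,0]),.0425],-44.4)
```

```text
shift [0.0185, 0.0068, 0.0006] rx -0.03 zyaw -44.43
shift [0.0186, 0.0544, 0.0492] rx -0.03 zyaw -44.43
```

Emit:
play_rows([
  [[0.005, 0.006, 0, 0, 0, 0, 0.0], [0.012, 0.007, 0.001, 0, 0, 0, 0.0], [0.018, 0.008, 0.002, 0, 0, 0, 0.0], [0.0185, 0.014, 0.008, 0, 0, 0, 0.0], [0.0185, 0.022, 0.016, 0, 0, 0, 0.0], [0.0185, 0.03, 0.024, 0, 0, 0, 0.0], [0.0185, 0.038, 0.032, 0, 0, 0, 0.0], [0.0185, 0.046, 0.04, 0, 0, 0, 0.0], [0.0185, 0.051, 0.046, 0, 0, 0, 0.0], [0.0185, 0.054, 0.049, 0, 0, 0, 0.0], [0.0185, 0.054, 0.049, 0, 0, 0, 0.0]],
])

```text
time_s: 24.0
position: [0.5009, 0.2775, 0.0419]
tcp_rot: [[0.0, 0.7, 0.714], [0.0, 0.714, -0.7], [-1.0, 0.0, 0.0]]
force: [0.6, 0.4, -2.7]
opening: 0.227
```

Run:
```python
from h import *
t=snap('top');s=snap('side')
cv2.imwrite('pics/s10.png',cv2.resize(s['pixels'][180:255,140:240,::-1],(800,600),interpolation=cv2.INTER_CUBIC))
cv2.imwrite('pics/t10.png',cv2.resize(t['pixels'][130:230,150:250,::-1],(600,600),interpolation=cv2.INTER_CUBIC))
st=read_state(); print(st['position'],st['force'],st['moment'],st['opening'])
```

```text
[0.49953318 0.27739754 0.04176741] [ 0.05047499 -0.49006232 -1.241942  ] [0.06745021 0.07479606 0.00677142] 0.227513060290733
```

View pics/s10.png

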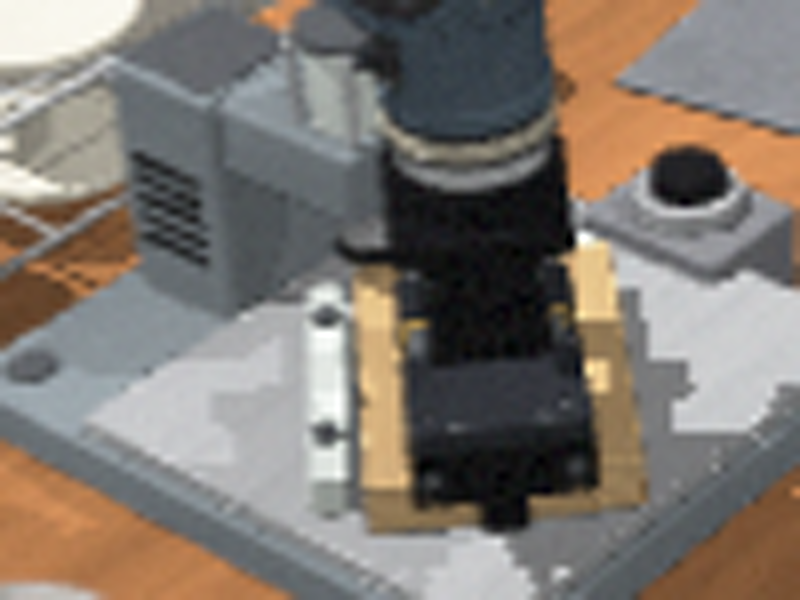

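View pics/t10.png

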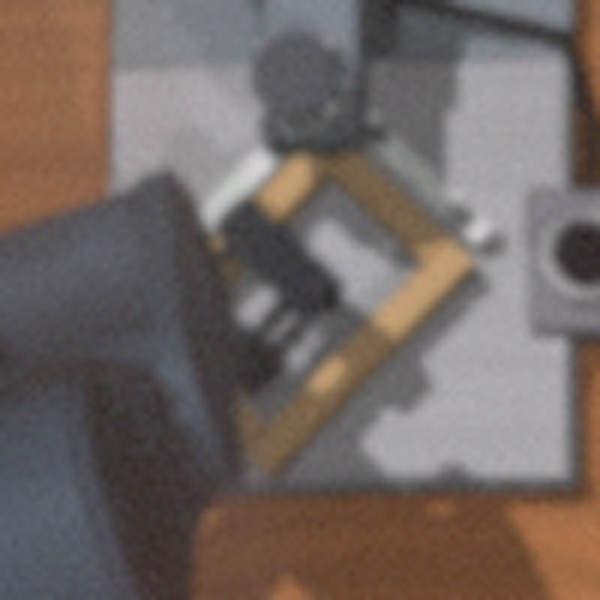

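Emit:
play_rows([
  [[0.001, 0, 0, 0, 0, 0, 0.0], [0.0015, 0.001, 0.001, 0, 0, 0, 0.0], [0.0015, 0.002, 0.002, 0, 0, 0, 0.0], [0.0015, 0.003, 0.003, 0, 0, 0, 0.0], [0.0015, 0.003, 0.003, 0, 0, 0, 0.0]],
])

```text
time_s: 24.6
position: [0.5048, 0.2777, 0.0404]
tcp_rot: [[0.0, 0.7, 0.714], [0.0, 0.714, -0.7], [-1.0, 0.0, 0.0]]
force: [0.1, -0.5, -1.7]
opening: 0.227
```

Emit:
play_rows([
  [[0, 0.001, 0.001, 0, 0, 0, 0.0], [0, 0.001, 0.001, 0, 0, 0, 0.0]],
])

```text
time_s: 24.8
position: [0.5061, 0.2776, 0.0404]
tcp_rot: [[0.0, 0.7, 0.714], [0.0, 0.714, -0.7], [-1.0, 0.0, 0.0]]
force: [0.2, 0.4, -2.2]
opening: 0.226
```

```bash
cat >> h.py <<'E'
def fv(n=4):
    F=[]
    for _ in range(n):
        capture('side'); st=read_state(); F.append(np.array(st['tcp_rot']).T@np.array(st['force']))
    print('tool-frame force',np.round(np.mean(F,0),2),'pos',np.round(st['position'],4),'m',np.round(np.array(st['tcp_rot']).T@np.array(st['moment']),2))
E
python3 - <<'E'
from h import *
fv()
E
```

```text
tool-frame force [ 1.37  0.29 -0.13] pos [0.5058 0.2776 0.0404] m [0.02 0.08 0.  ]
```

Emit:
play_rows([
  [[0, 0.001, 0.001, 0, 0, 0, 0.0], [0, 0.002, 0.0015, 0, 0, 0, 0.0], [0, 0.002, 0.0015, 0, 0, 0, 0.0]],
])

```text
time_s: 25.3
position: [0.5083, 0.2779, 0.0403]
tcp_rot: [[-0.0, 0.7, 0.714], [-0.0, 0.714, -0.7], [-1.0, -0.0, -0.0]]
force: [-0.7, -1.5, -1.7]
opening: 0.226
```

Run:
```python
from h import *
fv()
```

```text
tool-frame force [ 1.78 -0.7   0.29] pos [0.5083 0.2779 0.0404] m [ 0.08  0.03 -0.13]
```

Emit:
play_rows([
  [[0, 0.0005, 0.001, 0, 0, 0, 0.0], [0, 0.001, 0.001, 0, 0, 0, 0.0]],
])

```text
time_s: 25.7
position: [0.5091, 0.2778, 0.0402]
tcp_rot: [[-0.002, 0.7, 0.714], [-0.0, 0.714, -0.7], [-1.0, -0.001, -0.001]]
force: [-1.2, -1.2, -1.7]
opening: 0.225
```

Run:
```python
from h import *
fv()
t=snap('top');s=snap('side')
cv2.imwrite('pics/s11.png',cv2.resize(s['pixels'][180:255,140:240,::-1],(800,600),interpolation=cv2.INTER_CUBIC))
cv2.imwrite('pics/t11.png',cv2.resize(t['pixels'][130:230,150:250,::-1],(600,600),interpolation=cv2.INTER_CUBIC))
```

```text
tool-frame force [ 1.25 -2.09 -0.81] pos [0.5091 0.2778 0.0402] m [ 0.25  0.15 -0.32]
```

View pics/s11.png

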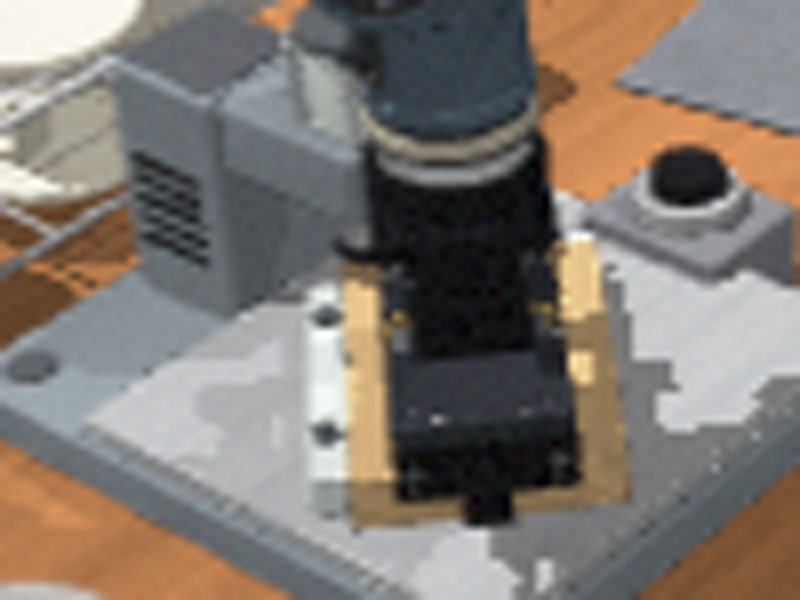

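View pics/t11.png

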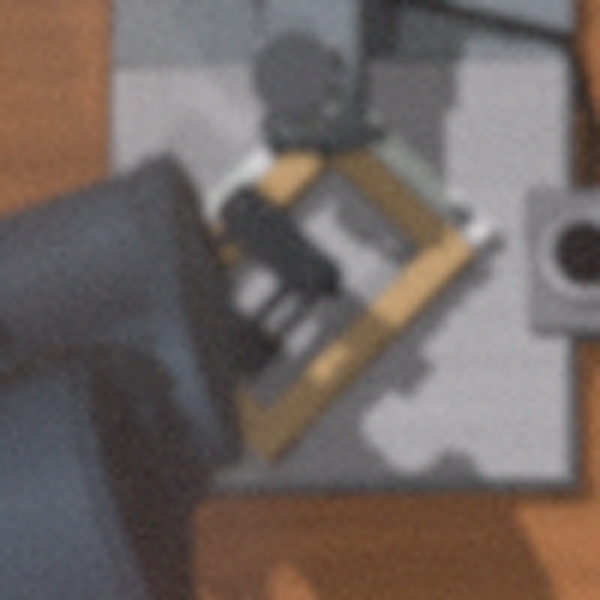

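Emit:
play_rows([
  [[0, 0.0005, 0.001, 0, 0, 0, 0.0], [0, 0.0005, 0.0015, 0, 0, 0, 0.0], [0, 0.0005, 0.0015, 0, 0, 0, 0.0]],
])

```text
time_s: 26.3
position: [0.5105, 0.2771, 0.0402]
tcp_rot: [[-0.002, 0.7, 0.714], [-0.0, 0.714, -0.7], [-1.0, -0.001, -0.001]]
force: [-3.7, -1.1, -1.8]
opening: 0.227
```

Run:
```python
from h import *
fv()
```

```text
tool-frame force [ 1.56 -3.38 -2.06] pos [0.5105 0.2772 0.0402] m [ 0.4  0.5 -0.6]
```

Emit:
play_rows([
  [[0.0005, 0, 0.001, 0, 0, 0, 0.0], [0.001, 0, 0.001, 0, 0, 0, 0.0]],
])

```text
time_s: 26.7
position: [0.5112, 0.2772, 0.0394]
tcp_rot: [[-0.001, 0.701, 0.714], [0.001, 0.714, -0.701], [-1.0, -0.0, -0.001]]
force: [-5.4, 1.2, 0.5]
opening: 0.226
```

Run:
```python
from h import *
fv()
```

```text
tool-frame force [-0.24 -2.21 -4.75] pos [0.5113 0.2772 0.0395] m [ 0.47  0.64 -0.48]
```

Emit:
play_rows([
  [[0.0005, 0, 0, 0, 0, 0, 0.01], [0.0005, 0, 0, 0, 0, 0, 0.02], [0.0005, 0, 0, 0, 0, 0, 0.03], [0, 0, -0.001, 0, 0, 0, 0.05], [0, 0, -0.001, 0, 0, 0, 0.087], [0, 0, -0.001, 0, 0, 0, 0.087], [0, 0, -0.001, 0, 0, 0, 0.087], [0, 0, -0.001, 0, 0, 0, 0.087], [0, 0, -0.001, 0, 0, 0, 0.087], [0, 0, -0.001, 0, 0, 0, 0.087], [0, 0, -0.001, 0, 0, 0, 0.087], [0, 0, -0.001, 0, 0, 0, 0.087]],
])

```text
time_s: 28.1
position: [0.5112, 0.2773, 0.0394]
tcp_rot: [[0.0, 0.7, 0.714], [0.0, 0.714, -0.7], [-1.0, 0.0, 0.0]]
force: [1.6, 0.3, 0.2]
opening: 0.978
```

Emit:
play_rows([
  [[0, 0, 0, 0, 0, 0, 0.087], [-0.01, 0, 0, 0, 0, 0, 0.087], [-0.04, 0, 0, 0, 0, 0, 0.087], [-0.08, 0, 0, 0, 0, 0, 0.087], [-0.11, 0, 0, 0, 0, 0, 0.087], [-0.12, -0.05, -0.03, 0, 0, 0, 0.087], [-0.12, -0.09, -0.05, 0, 0, 0, 0.087], [-0.12, -0.12, -0.06, 0, 0, 0, 0.087], [-0.12, -0.12, -0.06, 0, 0, 0, 0.087]],
])

```text
time_s: 29.0
position: [0.3771, 0.2316, 0.1597]
tcp_rot: [[-0.008, 0.699, 0.715], [-0.002, 0.715, -0.699], [-1.0, -0.007, -0.004]]
force: [-0.8, 0.4, 0.6]
opening: 1.001
```

Run:
```python
from h import *
fv(1)
t=snap('top');s=snap('side')
cv2.imwrite('pics/s12.png',cv2.resize(s['pixels'][180:255,140:240,::-1],(800,600),interpolation=cv2.INTER_CUBIC))
cv2.imwrite('pics/t12.png',cv2.resize(t['pixels'][130:230,150:250,::-1],(600,600),interpolation=cv2.INTER_CUBIC))
```

```text
tool-frame force [-0.28  0.58  1.13] pos [0.3817 0.2329 0.1601] m [-0.02 -0.05 -0.01]
```

View pics/s12.png

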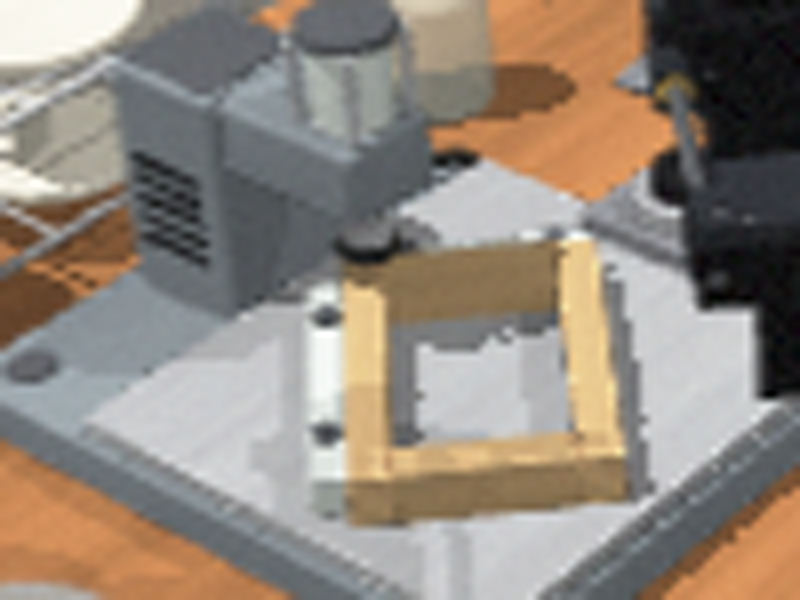

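View pics/t12.png

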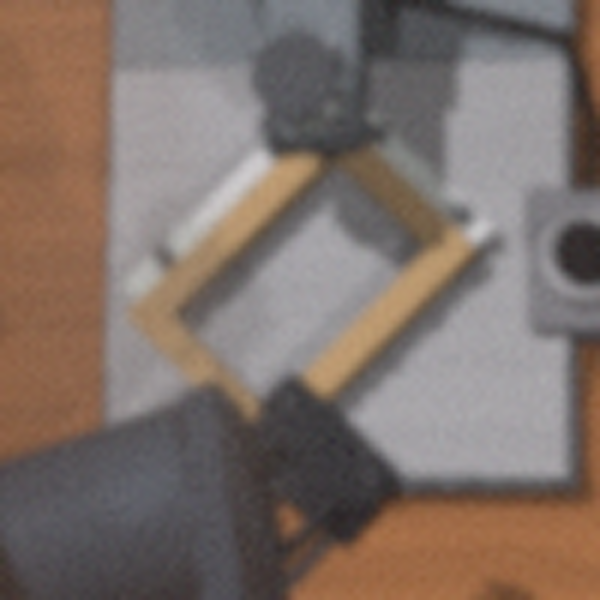

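Run:
```python
import cv2,numpy as np
s=cv2.imread('pics/side0.png')[180:255,140:240]; t=cv2.imread('pics/top0.png')[130:210,150:250]
a=cv2.resize(s,(400,300),interpolation=cv2.INTER_CUBIC); b=cv2.resize(cv2.imread('pics/s12.png'),(400,300))
c=cv2.resize(t,(400,320)[:2],interpolation=cv2.INTER_CUBIC)[:300]; d=cv2.resize(cv2.imread('pics/t12.png'),(400,400))[:300]
cv2.imwrite('pics/cmp.png',np.vstack([np.hstack([a,b]),np.hstack([c,d])]))
```

```text
(no output)
```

View pics/cmp.png

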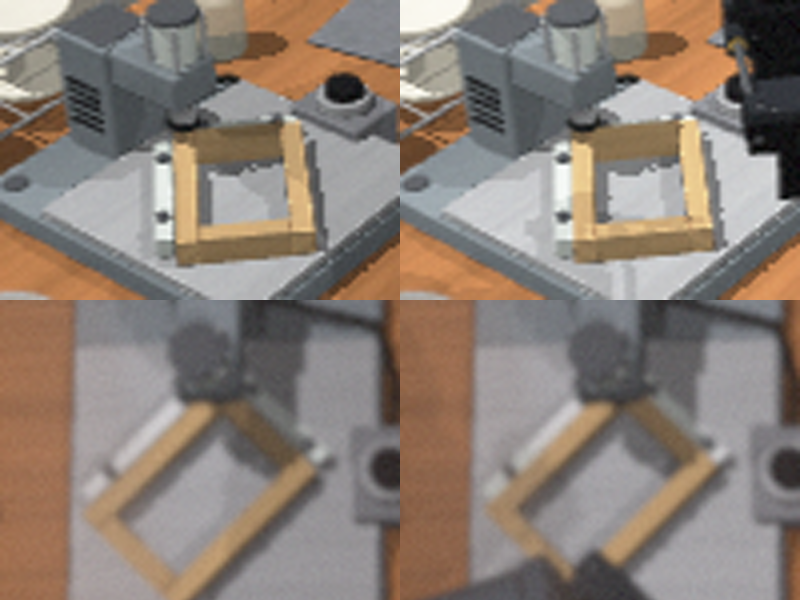

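Run:
```python
from h import *
s=snap('side');t=snap('top')
ps=cv2.imread('pics/side0.png');pt=cv2.imread('pics/top0.png')
for n,c,im,(u,v) in (('side',s,ps,(226,202)),('top',t,pt,(248,172))):
    g=im.max(2).astype(int)[v-14:v+14,u-14:u+14]; m=(g<70).astype(np.uint8)
    k,l,st,ce=cv2.connectedComponentsWithStats(m); i=1+np.argmax(st[1:,4]); uv=ce[i]+[u-14,v-14]
    print(n,st[i],uv,unproj(c,uv,.074),unproj(c,uv,.070))
st=read_state();print(st['position'],st['joint_positions'])
delta([.42,.15,.16],-44.4);delta([.57,.06,.16],-44.4);delta([.57,.06,.09],-44.4)
```

```text
side [10 11  9  7 54] [225.83333333 201.92592593] [0.56373538 0.06867008 0.074     ] [0.5677474  0.06393959 0.07      ]
top [ 9 10  9  9 64] [247.265625 171.875   ] [0.57101957 0.05720748 0.074     ] [0.57188839 0.057346   0.07      ]
[0.3864711  0.23422231 0.15992398] [1.69984460e+01 2.28677972e+01 1.10136254e+02 1.69253290e-03
 4.68214569e+01 6.14392745e+01]
shift [-0.0001, -0.0367, 0.0829] rx -0.04 zyaw -44.44
shift [0.0003, 0.0041, 0.253] rx -0.04 zyaw -44.44
shift [0.0703, 0.0039, 0.2529] rx -0.04 zyaw -44.44
```

Emit:
play_rows([
  [[0, 0.001, 0.03, 0, 0, 0, 0.0], [0, 0.002, 0.06, 0, 0, 0, 0.0], [0, 0.003, 0.09, 0, 0, 0, 0.0], [0, 0.004, 0.13, 0, 0, 0, 0.0], [0, 0.004, 0.17, 0, 0, 0, 0.0], [0, 0.004, 0.21, 0, 0, 0, 0.0], [0, 0.004, 0.24, 0, 0, 0, 0.0], [0, 0.004, 0.253, 0, 0, 0, 0.0], [0.02, 0.004, 0.253, 0, 0, 0, 0.0], [0.05, 0.004, 0.253, 0, 0, 0, 0.0], [0.065, 0.004, 0.253, 0, 0, 0, 0.0], [0.07, 0.004, 0.253, 0, 0, 0, 0.0]],
])

```text
time_s: 30.45
position: [0.5662, 0.0601, 0.0873]
tcp_rot: [[-0.005, 0.7, 0.714], [0.001, 0.714, -0.7], [-1.0, -0.003, -0.004]]
force: [-0.9, 0.2, 0.1]
opening: 0.034
```

Emit:
play_rows([
  [[0.002, 0, 0, 0, 0, 0, 0.0], [0.005, 0, 0, 0, 0, 0, 0.0], [0.005, 0, 0, 0, 0, 0, 0.0], [0.005, 0, 0, 0, 0, 0, 0.0]],
])

```text
time_s: 30.85
position: [0.5683, 0.0595, 0.0852]
tcp_rot: [[0.001, 0.7, 0.714], [-0.0, 0.714, -0.7], [-1.0, 0.001, 0.001]]
force: [0.5, -0.5, -1.3]
opening: 0.007
```

Run:
```python
from h import *
fv(2); print(read_state()['opening'])
s=snap('side')
cv2.imwrite('pics/s13.png',cv2.resize(s['pixels'][170:245,160:260,::-1],(800,600),interpolation=cv2.INTER_CUBIC))
delta([.57,.0595,.076],-44.4)
```

```text
tool-frame force [-0.32  0.66  0.21] pos [0.5682 0.0594 0.0851] m [-0.05 -0.05  0.04]
0.00537908969650899
shift [0.009, 0.0014, 0.0012] rx -0.03 zyaw -44.43
```

View pics/s13.png

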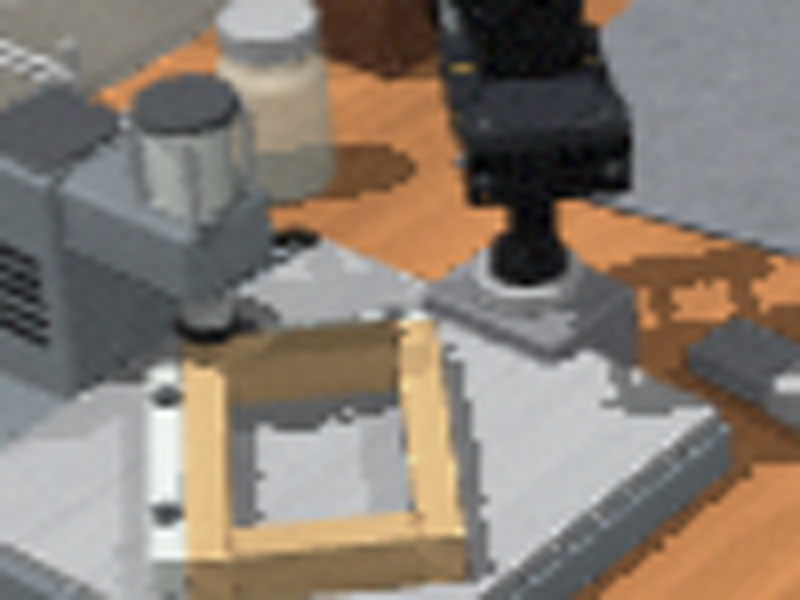

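Emit:
play_rows([
  [[0.005, 0.001, 0.001, 0, 0, 0, 0.0], [0.009, 0.001, 0.001, 0, 0, 0, 0.0], [0.011, 0.001, 0.001, 0, 0, 0, 0.0], [0.013, 0.001, 0.001, 0, 0, 0, 0.0], [0.015, 0.001, 0.001, 0, 0, 0, 0.0], [0.017, 0.001, 0.001, 0, 0, 0, 0.0], [0.018, 0.001, 0.001, 0, 0, 0, 0.0], [0.018, 0.001, 0.001, 0, 0, 0, 0.0]],
])

```text
time_s: 31.8
position: [0.5693, 0.0593, 0.0669]
tcp_rot: [[0.0, 0.7, 0.714], [-0.0, 0.714, -0.7], [-1.0, 0.0, 0.0]]
force: [-0.5, -0.2, 6.3]
opening: 0.005
```

Run:
```python
from h import *
fv(2)
s=snap('side')
cv2.imwrite('pics/s14.png',cv2.resize(s['pixels'][170:245,160:260,::-1],(800,600),interpolation=cv2.INTER_CUBIC))
```

```text
tool-frame force [-6.66 -1.09 -0.94] pos [0.5693 0.0593 0.067 ] m [-0.03  0.09 -0.17]
```

View pics/s14.png

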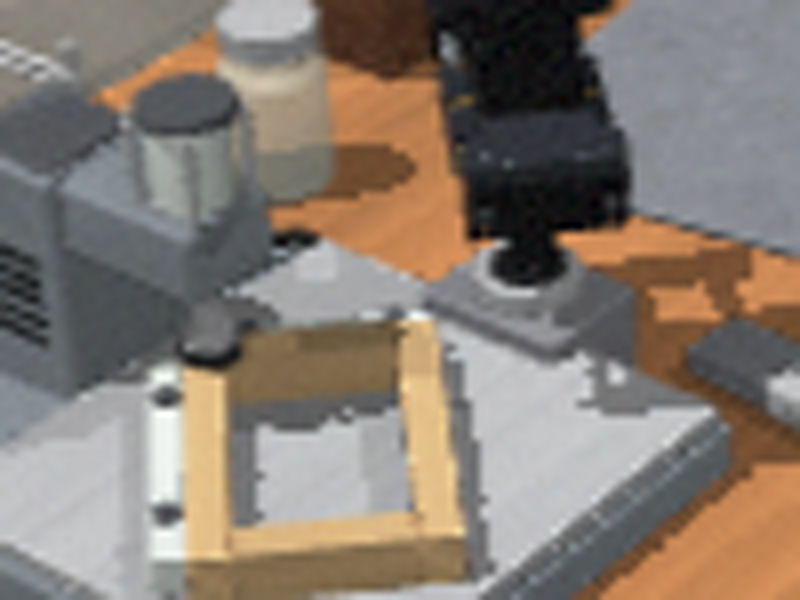

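Emit:
play_rows([
  [[0.0005, 0, 0, 0, 0, 0, 0.0], [0.001, 0, 0, 0, 0, 0, 0.0], [0.001, 0, 0, 0, 0, 0, 0.0]],
])

```text
time_s: 32.25
position: [0.5693, 0.0593, 0.0664]
tcp_rot: [[0.0, 0.7, 0.714], [-0.0, 0.714, -0.7], [-1.0, 0.0, 0.0]]
force: [-1.6, -1.0, 8.2]
opening: 0.002
```

Run:
```python
from h import *
fv(2)
```

```text
tool-frame force [-8.78 -1.4  -1.52] pos [0.5693 0.0593 0.0664] m [ 0.04  0.2  -0.27]
```

Held fully down at about 8.8 N. I'll keep it there for more than 4 s.

Emit:
play_rows([
  [[0, 0, 0, 0, 0, 0, 0], [0, 0, 0, 0, 0, 0, 0], [0, 0, 0, 0, 0, 0, 0], [0, 0, 0, 0, 0, 0, 0], [0, 0, 0, 0, 0, 0, 0], [0, 0, 0, 0, 0, 0, 0], [0, 0, 0, 0, 0, 0, 0], [0, 0, 0, 0, 0, 0, 0], [0, 0, 0, 0, 0, 0, 0], [0, 0, 0, 0, 0, 0, 0], [0, 0, 0, 0, 0, 0, 0], [0, 0, 0, 0, 0, 0, 0]],
])

```text
time_s: 33.55
position: [0.5693, 0.0593, 0.0664]
tcp_rot: [[0.001, 0.7, 0.714], [-0.0, 0.714, -0.7], [-1.0, 0.0, 0.0]]
force: [-2.0, 0.2, 9.8]
opening: 0.006
```

Emit:
play_rows([
  [[0, 0, 0, 0, 0, 0, 0], [0, 0, 0, 0, 0, 0, 0], [0, 0, 0, 0, 0, 0, 0], [0, 0, 0, 0, 0, 0, 0], [0, 0, 0, 0, 0, 0, 0], [0, 0, 0, 0, 0, 0, 0], [0, 0, 0, 0, 0, 0, 0], [0, 0, 0, 0, 0, 0, 0], [0, 0, 0, 0, 0, 0, 0], [0, 0, 0, 0, 0, 0, 0], [0, 0, 0, 0, 0, 0, 0], [0, 0, 0, 0, 0, 0, 0]],
])

```text
time_s: 34.75
position: [0.5693, 0.0593, 0.0664]
tcp_rot: [[0.001, 0.7, 0.714], [-0.0, 0.714, -0.7], [-1.0, 0.0, 0.001]]
force: [-1.6, -0.6, 9.2]
opening: 0.004
```

Emit:
play_rows([
  [[0, 0, 0, 0, 0, 0, 0], [0, 0, 0, 0, 0, 0, 0], [0, 0, 0, 0, 0, 0, 0], [0, 0, 0, 0, 0, 0, 0], [0, 0, 0, 0, 0, 0, 0], [0, 0, 0, 0, 0, 0, 0], [0, 0, 0, 0, 0, 0, 0], [0, 0, 0, 0, 0, 0, 0], [0, 0, 0, 0, 0, 0, 0], [0, 0, 0, 0, 0, 0, 0], [0, 0, 0, 0, 0, 0, 0], [0, 0, 0, 0, 0, 0, 0]],
])

```text
time_s: 35.95
position: [0.5693, 0.0593, 0.0664]
tcp_rot: [[0.001, 0.7, 0.714], [-0.0, 0.714, -0.7], [-1.0, 0.0, 0.001]]
force: [-2.5, -0.8, 9.0]
opening: 0.009
```

Emit:
play_rows([
  [[0, 0, 0, 0, 0, 0, 0], [0, 0, 0, 0, 0, 0, 0], [0, 0, 0, 0, 0, 0, 0], [0, 0, 0, 0, 0, 0, 0], [0, 0, 0, 0, 0, 0, 0], [0, 0, 0, 0, 0, 0, 0], [0, 0, 0, 0, 0, 0, 0], [0, 0, 0, 0, 0, 0, 0], [0, 0, 0, 0, 0, 0, 0], [0, 0, 0, 0, 0, 0, 0], [0, 0, 0, 0, 0, 0, 0], [0, 0, 0, 0, 0, 0, 0]],
])

```text
time_s: 37.15
position: [0.5693, 0.0593, 0.0664]
tcp_rot: [[0.001, 0.7, 0.714], [-0.0, 0.714, -0.7], [-1.0, 0.0, 0.0]]
force: [-2.0, -0.9, 9.0]
opening: 0.004
```

Run:
```python
from h import *
fv(2)
s=snap('side')
cv2.imwrite('pics/s15.png',cv2.resize(s['pixels'][170:245,160:260,::-1],(800,600),interpolation=cv2.INTER_CUBIC))
```

```text
tool-frame force [-8.47 -1.69 -1.42] pos [0.5693 0.0594 0.0664] m [-0.04  0.22 -0.3 ]
```

View pics/s15.png

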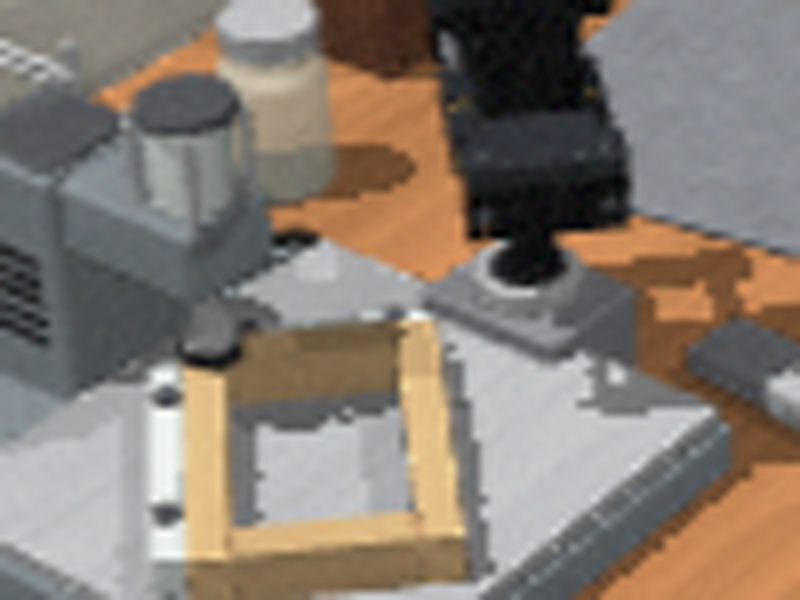

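Held for over 5 s with the foot on the corner at crop (210,350). Now I lift off.

Emit:
play_rows([
  [[-0.003, 0, 0, 0, 0, 0, 0], [-0.008, 0, 0, 0, 0, 0, 0], [-0.02, 0, 0, 0, 0, 0, 0], [-0.05, 0, 0, 0, 0, 0, 0], [-0.08, 0, 0, 0, 0, 0, 0], [-0.1, 0, 0, 0, 0, 0, 0], [-0.1, 0, 0, 0, 0, 0, 0], [-0.1, 0, 0, 0, 0, 0, 0], [-0.1, 0, 0, 0, 0, 0, 0]],
])

```text
time_s: 38.2
position: [0.5681, 0.0595, 0.1642]
tcp_rot: [[-0.003, 0.7, 0.714], [0.0, 0.714, -0.7], [-1.0, -0.002, -0.002]]
force: [-0.0, 0.2, 0.0]
opening: 0.005
```

Run:
```python
from h import *
fv(1)
s=snap('side','side9.png');t=snap('top','top9.png')
a=cv2.resize(s['pixels'][180:255,140:240,::-1],(400,300),interpolation=cv2.INTER_CUBIC)
b=cv2.resize(t['pixels'][130:205,150:250,::-1],(400,300),interpolation=cv2.INTER_CUBIC)
cv2.imwrite('pics/fin.png',np.hstack([a,b]))
```

```text
tool-frame force [-0.08 -0.21  1.04] pos [0.5681 0.0595 0.164 ] m [ 0.01 -0.11  0.01]
```

View pics/fin.png

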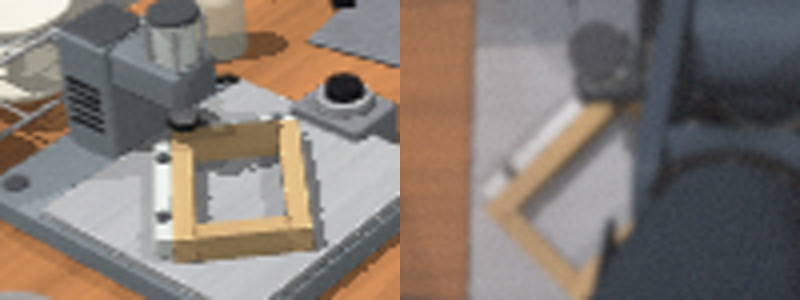

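View pics/side9.png

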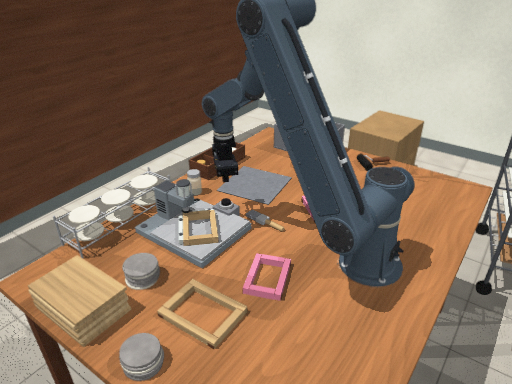

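The button and the foot are up, the frame sits tight in the fence, the arm is clear, and everything else is where it was.

```bash
python3 -c "
from rig import *
print(hand_in())"
```

```text
the job is handed in; nothing more can be done
None
```

I turned the frame end for end, pressed its opposite corner, and handed the job in at about 38 s of the 72 s allowed. No verdict was reported.

**What I did:**
- I drew the frame out of the press by its front short bar and set it down on the felt with a light touch (about 5 N).
- I let go, took it again by the other short bar, and slid it back along the press. I nudged it into the V until both fence arms pushed back (2–5 N), then let go.
- I held the jog button down for a little over 5 s at about 9 N, then lifted clear.

**What the last checks showed:**
- In the last side picture the button is up, the foot is off the frame, and the frame lies flat along the fence.
- It sits about 4 mm closer to the long fence arm than at the start, by eye from the pictures.
- The force on the tool is about zero, the arm is clear, and no other object visible in that picture appears to have moved.

**Where the checks fell short:**
- The two cameras disagreed by 2–4 mm, and by up to about 14 mm on the button centre. So I relied on contact force rather than the pictures for the fit in the V.
- I did not measure the final corner distance or the final angle directly.
- The arm hid part of the frame in the last top view.

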